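# Size the coiling mandrels and file them by colour

### The job

Size every mandrel standing in the loading rack: slide each one along a lane of its own in the tapered gauge until it wedges, and let go so it hangs there by its collar. Only once all of them hang wedged together, read the coloured band each one stopped at and drop it end-down into the trough of that colour, collar resting on the rim. Leave the bead box, the jar and the pliers where they are.

Things in the scene. Friction and masses are not known exactly. Their poses are not given: they have to be found in the camera images.
- mandrel_a: Coiling mandrel, 80 g, 102 mm long: steel shaft 58 mm long, 8 to 16 mm thick (they differ), brass collar above it (34 mm diameter, 4 mm thick), then a round black handle (16 mm diameter, 40 mm long, alike on all) to grip from above. Origin: centre of the shaft's lower end; z towards the handle. Starts hanging by its collar in the rack, or is absent (None).
- mandrel_b: Coiling mandrel, 80 g, 102 mm long: steel shaft 58 mm long, 8 to 16 mm thick (they differ), brass collar above it (34 mm diameter, 4 mm thick), then a round black handle (16 mm diameter, 40 mm long, alike on all) to grip from above. Origin: centre of the shaft's lower end; z towards the handle. Starts hanging by its collar in the rack, or is absent (None).
- mandrel_c: Coiling mandrel, 80 g, 102 mm long: steel shaft 58 mm long, 8 to 16 mm thick (they differ), brass collar above it (34 mm diameter, 4 mm thick), then a round black handle (16 mm diameter, 40 mm long, alike on all) to grip from above. Origin: centre of the shaft's lower end; z towards the handle. Starts hanging by its collar in the rack, or is absent (None).
- mandrel_d: Coiling mandrel, 80 g, 102 mm long: steel shaft 58 mm long, 8 to 16 mm thick (they differ), brass collar above it (34 mm diameter, 4 mm thick), then a round black handle (16 mm diameter, 40 mm long, alike on all) to grip from above. Origin: centre of the shaft's lower end; z towards the handle. Starts hanging by its collar in the rack, or is absent (None).
- mandrel_e: Coiling mandrel, 80 g, 102 mm long: steel shaft 58 mm long, 8 to 16 mm thick (they differ), brass collar above it (34 mm diameter, 4 mm thick), then a round black handle (16 mm diameter, 40 mm long, alike on all) to grip from above. Origin: centre of the shaft's lower end; z towards the handle. Starts hanging by its collar in the rack, or is absent (None).
- rack: Fixed loading rack of pale wood: two bars 280 mm long along its x with a 21 mm gap, 49 mm wide over the bars, top 72 mm high. Mandrels hang in the gap by their collars, about 50 mm apart. Origin: centre of its underside; z up.
- gauge: Fixed tapered gauge: aluminium plate, top 72 mm high, 12 mm thick, with four slots along its x, 23 mm wide at the mouth (x = -60 mm, towards the robot) narrowing to 5 mm at x = +60 mm. Slide mandrels in at a mouth towards +x, collar over the plate, until wedged under a firm push (10 N); off the centre line they rub and seem to stop early. They lift straight out. Origin: centre of its underside; z up.
- bands (a point): Point on the gauge plate's top, centre of the red/yellow border. Colour bands beside the slots, in the gauge's x, tell the class by where the shaft's axis stops: red -27 to 0 mm, yellow 0 to 27, blue 27 to 53. The three sizes in use stop near mid-band (-13, +13, +40 mm; 8 mm short is not wedged).
- lane0 (a point): Mouth of gauge slot 0: on its centre line at the plate's top, gauge frame x = -60, y = -90 mm; axes as the gauge's, x along the slot to its narrow end. In front of the mouths is only the 8 mm high wooden base (and side posts at y = +-124 mm).
- lane1 (a point): Mouth of gauge slot 1: on its centre line at the plate's top, gauge frame x = -60, y = -30 mm; axes as the gauge's, x along the slot to its narrow end. In front of the mouths is only the 8 mm high wooden base (and side posts at y = +-124 mm).
- lane2 (a point): Mouth of gauge slot 2: on its centre line at the plate's top, gauge frame x = -60, y = 30 mm; axes as the gauge's, x along the slot to its narrow end. In front of the mouths is only the 8 mm high wooden base (and side posts at y = +-124 mm).
- lane3 (a point): Mouth of gauge slot 3: on its centre line at the plate's top, gauge frame x = -60, y = 90 mm; axes as the gauge's, x along the slot to its narrow end. In front of the mouths is only the 8 mm high wooden base (and side posts at y = +-124 mm).
- trough_red: Loose red trough holder, 0.6 kg: narrow upright trough 110 mm long (x), 31 mm wide (y), opening 100 x 21 mm, rim 72 mm high, inner floor 8 mm up, on a dark steel foot 120 x 60 mm. Takes two mandrels end-down along its x (say at x = -25 and +25 mm), collars on the rim. Origin: centre of its underside; z up.
- trough_yellow: Loose yellow trough holder, 0.6 kg: narrow upright trough 110 mm long (x), 31 mm wide (y), opening 100 x 21 mm, rim 72 mm high, inner floor 8 mm up, on a dark steel foot 120 x 60 mm. Takes two mandrels end-down along its x (say at x = -25 and +25 mm), collars on the rim. Origin: centre of its underside; z up.
- trough_blue: Loose blue trough holder, 0.6 kg: narrow upright trough 110 mm long (x), 31 mm wide (y), opening 100 x 21 mm, rim 72 mm high, inner floor 8 mm up, on a dark steel foot 120 x 60 mm. Takes two mandrels end-down along its x (say at x = -25 and +25 mm), collars on the rim. Origin: centre of its underside; z up.
- bead_box: Bystander: clear bead organiser, 90 x 140 mm, 35 mm high, full of beads; origin centre of underside. To be left alone.
- pearl_jar: Bystander: white jar with metal lid, 52 mm diameter, 65 mm high; origin centre of underside. To be left alone.
- pliers: Bystander: red-handled pliers lying flat, about 140 mm long, 14 mm high, along x; origin at the pivot on the table. To be left alone.
There are look-alikes about, which are no part of the job. Leave any green or red look-alike of the mandrel_a alone.

How it is judged:
By the outcome, as a careful person would: the job done as asked, in the order asked, and still so for the second after the job is handed in, with the robot touching nothing.
Of mandrel_a, mandrel_b, mandrel_c, mandrel_d, mandrel_e only 3 to 4 are there at a start; the rules pass over those that are not, and their reading is None.
At some moment in a run one of trough_red, trough_yellow, trough_blue may be knocked a few centimetres aside while the robot is not near it.
It also fails if it takes over 210 s, if anything falls off the work surface, if the arm or the gripper's body presses on something with over 40 N, if the wrist force passes 120 N, or if a joint passes its speed limit or range.

### The arm

A 6-joint arm with a two-finger parallel gripper is mounted at the origin on the work surface. World frame = base frame: x ahead of the robot, y to its left, z up, the work surface at z = 0. Lengths are in mm, angles in rad, forces in N, time in s.
With the tool pointing down it reaches from about 350 to 775 mm from the base axis. Payload 7.3 kg.
Tool frame: the origin (TCP) lies at the very end of the fingers, on their centre line; the grasp point (between the pads) lies bot.grip_point_offset behind it (bot.grip_point_offset is the distance from the TCP to the grasp point, in mm); z points along the fingers, y is the line along which they close (so a half turn about z gives the same grasp; the last joint's range is limited). The gripper opens to 92 mm and grips with 3 to 60 N. Pads are 19 mm wide; open, the fingers measure 130 mm over their backs; the gripper's body (75 mm by 190 mm) begins 47 mm behind the grasp point.
Start: joints at [1.096, 0.342, 1.524, -0, 1.275, -0.146], TCP at [169.512, 496.901, 226.741] pointing down, gripper open.
Joint ranges: [-2.53, 2.53], [-0.77, 2.02], [0.04, 2.7], [-1, 4.14], [0.28, 2.66], [-3.11, 3.11]. Speed limits (rad/s): [2.57, 2.57, 3.14, 3.14, 3.14, 3.14].

### API

Orientations are given as [roll, pitch, yaw] about the fixed x, y, z axes, in that order (R = Rz(yaw) Ry(pitch) Rx(roll)).
In Python, from plant import bot gives the robot as it stands. The module is installed in compiled form; this text tells all that it offers.
- The arm moves only by the tool carry_out, never from a script. Its argument "plan" is a list of rows, each an object of numbers: "tx", "ty", "tz": the shift along the world's x, y, z in mm; "rx", "ry", "rz": the turn, a rotation vector about the world's x, y, z in rad. A call has 1 to 12 rows; each row shifts and turns the commanded pose from where the row before left it; what a row does not reach is not made up. A row lasts 1/10 s, in which the tool goes at most 50 mm and 8.59 degrees, less where a joint would pass 70% of its speed; a pose out of reach is approached as far as the arm can. A call with a gripper value outside its range is refused whole. "gripper" is the closure, from 0 (fully open) to 1 (shut), set as the call begins (left out, the last holds). The fingers move at their own pace and stop on an object; the grip force is fixed at half the most. Time passes only in rows, so rows that do not move let the fingers close. It gives the time, the measured TCP pose, the force, the opening and the grip force at its end, in the units of the state.
- bot.get_obs(): the state, without advancing time (a new reading comes with each control period).
- bot.capture(name): name is "scene" or "top"; returns the picture (420x560x3 uint8, red, green, blue); there is no depth.
- bot.camera_model(name): a dict with "camera_matrix" (3x3 intrinsics, pixels), "R" (3x3) and "t" (3): a world point X has camera coordinates R X + t. Camera axes: x right, y down, z forward; pixel columns grow to the right and rows downward; lengths in mm; the calibration is good to about 2 mm. A picture is of the moment at which its call begins. camera_model takes no time and is no camera call.
- bot.close_job(): hands the job in; it is judged then, once.
The state is a dict: "time": time; "joint_positions": joint angles; "dq": joint speeds; "tau": joint torques, N m; "tool_pos": TCP position; "tcp_rot": TCP orientation; "contact_force": force on the tool from outside, world axes, zero at the start; "moment": the same for the moment, N m; "grip_width": finger opening in mm; "finger_force": force on a finger pad.
Only numpy, scipy, OpenCV 4.12 (cv2) and the standard library are available. Lean on these libraries where they do the work, as an engineer would, in place of code of your own. Each camera call takes 0.05 s, during which the arm holds its last target. There are 200 camera calls.

## Working session

There is one attempt and no reset: what is moved stays moved. The work goes in short steps, Python scripts to look and compute and a tool call to move; the robot and the scene stay as the last step left them, time stands still between calls to the robot, and variables do not carry over. Pictures are saved under pics/ and viewed, at most 14 in all, crops included, and the job is handed in when it is done.

Besides the shell and the picture viewer there is one more tool, called after ">>>" by a JSON object that holds its "method" and its "body", one argument or row to a line. carry_out: Moves the arm, as the interface text tells. Its arguments: {"type":"object","properties":{"plan":{"type":"array"},"gripper":{"type":"number"}},"required":["plan"]}

```bash
mkdir -p pics; cat > h.py <<'E'
import numpy as np, cv2
from plant import bot
def cap(n,f):
    im=bot.capture(n); cv2.imwrite('pics/'+f,im[:,:,::-1]); return im
def ray(n,u,v):
    m=bot.camera_model(n); K,R,t=[np.array(m[k],float) for k in('camera_matrix','R','t')]
    return -R.T@t, R.T@np.linalg.inv(K)@np.array([u,v,1.])
def plane(n,u,v,z):
    c,d=ray(n,u,v); return c+d*(z-c[2])/d[2]
def two(p,q): # scene px, top px
    c1,d1=ray('scene',*p); c2,d2=ray('top',*q)
    s=np.linalg.lstsq(np.c_[d1,-d2],c2-c1,rcond=None)[0]
    a,b=c1+s[0]*d1,c2+s[1]*d2; return (a+b)/2, np.linalg.norm(a-b)
def proj(n,X):
    m=bot.camera_model(n); y=np.array(m['camera_matrix'])@(np.array(m['R'])@X+np.array(m['t'])); return y[:2]/y[2]
E
python3 - <<'E'
from h import *
np.set_printoptions(precision=1,suppress=True)
cap('scene','s0.png');cap('top','t0.png')
print(bot.get_obs(),bot.grip_point_offset)
for n in('scene','top'): print(ray(n,280,210)[0], bot.camera_model(n)['camera_matrix'])
E
```

```text
{'time': 0.1, 'joint_positions': array([ 1.1,  0.3,  1.5, -0. ,  1.3, -0.1]), 'dq': array([-0., -0., -0., -0., -0., -0.]), 'tau': array([  0. , -43.2, -24.5,   0.1,   0.1,  -0. ]), 'tool_pos': array([169.3, 496.6, 226.1]), 'tcp_rot': array([-3.1, -0. ,  2.8]), 'contact_force': array([ 1.4, -0.4, -1. ]), 'moment': array([-0., -0., -0.]), 'finger_force': 0.0, 'grip_width': 91.57138355446132} 18.8
[796.2 410.5 889.7] [[469.2   0.  279.3]
 [  0.  469.2 218.2]
 [  0.    0.    1. ]]
[ 470.1  -27.7 1130.9] [[401.7   0.  281.4]
 [  0.  401.7 206.8]
 [  0.    0.    1. ]]
```

View pics/s0.png

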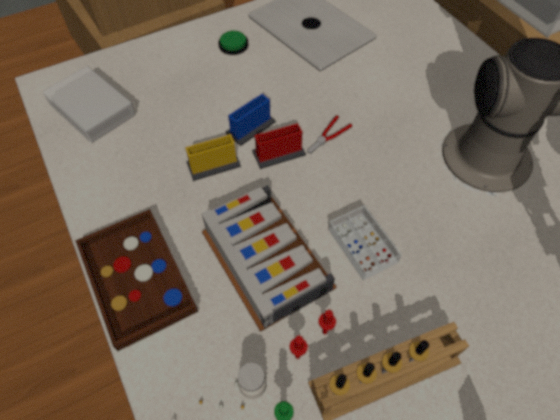

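View pics/t0.png

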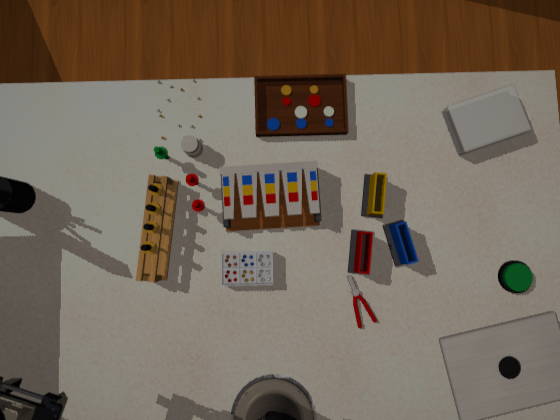

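The top view shows four black-handled mandrels in the rack near (153,188), (151,208), (149,227) and (146,247). The look-alikes are green at (161,153) and red at (192,180) and (198,205), all outside the rack. The gauge is at (270,195). Troughs are yellow (376,195), red (361,252) and blue (402,243). I choose the four black-handled ones in the rack and will check them in a close crop.

```bash
python3 - <<'E'
from h import *
t=cv2.imread('pics/t0.png');s=cv2.imread('pics/s0.png')
cv2.imwrite('pics/tc.png',cv2.resize(t[140:290,130:330],None,fx=4,fy=4,interpolation=cv2.INTER_CUBIC))
cv2.imwrite('pics/sc.png',cv2.resize(s[180:420,190:480],None,fx=2.5,fy=2.5,interpolation=cv2.INTER_CUBIC))
E
```

```text
(no output)
```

View pics/tc.png

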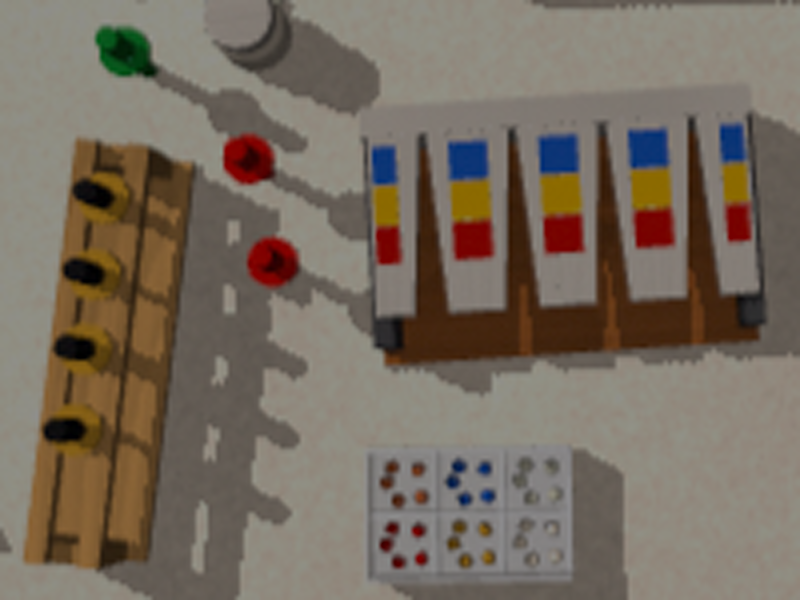

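View pics/sc.png

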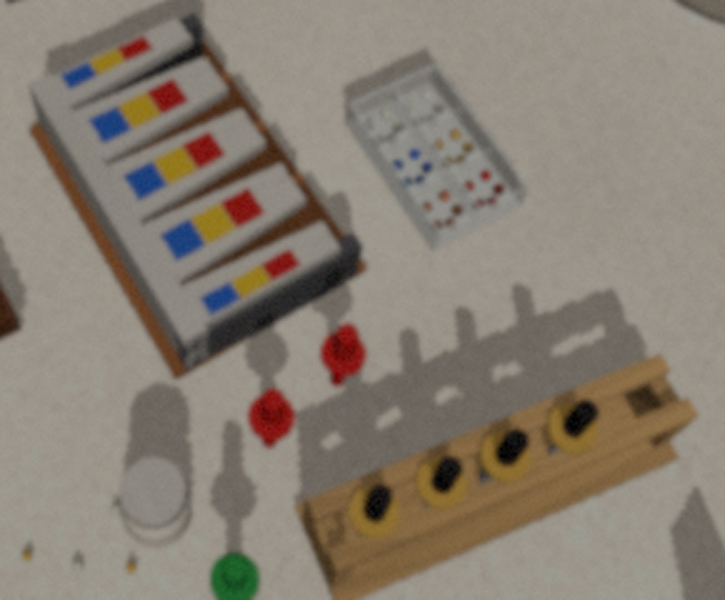

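The crops confirm four brass-collared, black-handled mandrels in the rack. The red and green ones are different objects standing on the table. Next I measure the handles and the gauge bands in both views.

```bash
cat > m.py <<'E'
from h import *
def blobs(im,c,roi,amin,amax=9999):
    h=cv2.cvtColor(im,cv2.COLOR_RGB2HSV); H,S,V=[h[...,i].astype(int) for i in range(3)]
    m={'red':(S>150)&(V>70)&((H<5)|(H>172)),'yellow':(S>150)&(V>80)&(H>17)&(H<32),'blue':(S>130)&(V>70)&(H>100)&(H<125),
       'black':(im.max(2)<45),'brass':(S>120)&(V>60)&(H>15)&(H<30)}[c].astype(np.uint8)
    k=np.zeros_like(m); x0,x1,y0,y1=roi; k[y0:y1,x0:x1]=m[y0:y1,x0:x1]
    n,_,st,ce=cv2.connectedComponentsWithStats(k,connectivity=4)
    return [(ce[i],st[i,4]) for i in range(1,n) if amin<=st[i,4]<=amax]
E
python3 - <<'E'
from m import *
np.set_printoptions(precision=1,suppress=True)
rd=lambda f:cv2.imread('pics/'+f)[:,:,::-1].copy()
t,s=rd('t0.png'),rd('s0.png')
b=blobs(t,'black',(138,170,175,265),15);a=blobs(s,'black',(325,440,330,400),15)
print('top',b);print('scene',a)
a=sorted(a,key=lambda q:q[0][0]);b=sorted(b,key=lambda q:q[0][1])
for p,q in zip(a,b): print('mandrel',*two(p[0],q[0]))
g={}
for c in('red','yellow','blue'):
    b=sorted(blobs(t,c,(222,322,170,215),15),key=lambda q:q[0][0]);a=sorted(blobs(s,c,(205,330,185,310),15),key=lambda q:-q[0][1])
    print(c,[x[1] for x in b],[x[1] for x in a])
    if len(a)==len(b)==5:
        g[c]=[two(p[0],q[0]) for p,q in zip(a,b)]; print(np.array([np.r_[u,v] for u,v in g[c]]))
src=[];dst=[]
for c,x in(('red',-13.5),('yellow',13.5),('blue',40)):
    for i,y in((1,60),(2,0),(3,-60)):
        src.append((x,y));dst.append(g[c][i][0][:2])
src=np.array(src,float);dst=np.array(dst)
cs,cd=src.mean(0),dst.mean(0);U,_,V=np.linalg.svd((dst-cd).T@(src-cs));R=U@V;o=cd-R@cs
print('gauge',o,np.arctan2(R[1,0],R[0,0]));print('res',dst-(src@R.T+o))
for y in(-90,-30,30,90): print(o+R@[-60,y])
E
```

```text
top [(array([152.9, 188.1]), np.int32(46)), (array([150.4, 207.5]), np.int32(47)), (array([148.4, 226.6]), np.int32(49)), (array([145.6, 247. ]), np.int32(45))]
scene [(array([421.6, 346.8]), np.int32(95)), (array([394.1, 358.4]), np.int32(92)), (array([368.1, 369.3]), np.int32(86)), (array([340.5, 380.6]), np.int32(81))]
mandrel [621.1 294.7  96.5] 2.9216526069035385
mandrel [570.9 301.3  95.7] 3.0601302429029364
mandrel [521.7 307.   94.3] 2.9639872419849915
mandrel [469.6 313.6  95.7] 2.9471068958957933
red [np.int32(53), np.int32(81), np.int32(85), np.int32(77), np.int32(45)] [np.int32(64), np.int32(107), np.int32(94), np.int32(87), np.int32(40)]
[[ 585.2  108.1   70.7    2.7]
 [ 587.2   51.9   69.7    2.8]
 [ 589.4   -8.4   70.     2.9]
 [ 591.7  -68.2   69.4    3.3]
 [ 593.8 -125.3   67.7    3.1]]
yellow [np.int32(54), np.int32(89), np.int32(87), np.int32(90), np.int32(53)] [np.int32(79), np.int32(125), np.int32(115), np.int32(104), np.int32(49)]
[[ 611.3  108.9   70.5    2. ]
 [ 613.3   52.7   70.     2.1]
 [ 616.2   -6.7   71.7    1.8]
 [ 617.9  -67.5   69.3    2. ]
 [ 620.5 -123.2   70.9    1. ]]
blue [np.int32(53), np.int32(80), np.int32(79), np.int32(80), np.int32(47)] [np.int32(69), np.int32(116), np.int32(101), np.int32(92), np.int32(44)]
[[ 638.8  110.    70.3    2.6]
 [ 640.9   54.    70.5    2.6]
 [ 643.3   -6.1   70.1    2.7]
 [ 645.5  -66.2   69.5    2.1]
 [ 647.9 -122.6   68.8    2.5]]
gauge [602.8  -7.7] 0.038190167278979566
res [[ 0.2  0.1]
 [ 0.  -0.2]
 [ 0.1 -0. ]
 [-0.8 -0.1]
 [-0.1  0.4]
 [-0.8 -0.4]
 [ 0.4  0.2]
 [ 0.5  0. ]
 [ 0.4 -0.1]]
[546.3 -99.9]
[544.  -39.9]
[541.7  20. ]
[539.5  80. ]
```

>>> {"method": "carry_out", "body": {
  "plan": [
    {"tx":30,"ty":-18.3,"tz":-4,"rz":-0.118},
    {"tx":30,"ty":-18.3,"tz":-4,"rz":-0.118},
    {"tx":30,"ty":-18.3,"tz":-4,"rz":-0.118},
    {"tx":30,"ty":-18.3,"tz":-4,"rz":-0.118},
    {"tx":30,"ty":-18.3,"tz":-4,"rz":-0.118},
    {"tx":30,"ty":-18.3,"tz":-4,"rz":-0.118},
    {"tx":30,"ty":-18.3,"tz":-4,"rz":-0.118},
    {"tx":30,"ty":-18.3,"tz":-4,"rz":-0.118},
    {"tx":30,"ty":-18.3,"tz":-4,"rz":-0.118},
    {"tx":30,"ty":-18.3,"tz":-4,"rz":-0.118},
    {},
    {}
  ],
  "gripper": 0.65
}}

```text
invalid input at $.plan[0]: expected keys tx, ty, tz, rx, ry, rz
```

>>> {"method": "carry_out", "body": {
  "plan": [
    {"tx":30,"ty":-18.3,"tz":-4,"rx":0,"ry":0,"rz":-0.118},
    {"tx":30,"ty":-18.3,"tz":-4,"rx":0,"ry":0,"rz":-0.118},
    {"tx":30,"ty":-18.3,"tz":-4,"rx":0,"ry":0,"rz":-0.118},
    {"tx":30,"ty":-18.3,"tz":-4,"rx":0,"ry":0,"rz":-0.118},
    {"tx":30,"ty":-18.3,"tz":-4,"rx":0,"ry":0,"rz":-0.118},
    {"tx":30,"ty":-18.3,"tz":-4,"rx":0,"ry":0,"rz":-0.118},
    {"tx":30,"ty":-18.3,"tz":-4,"rx":0,"ry":0,"rz":-0.118},
    {"tx":30,"ty":-18.3,"tz":-4,"rx":0,"ry":0,"rz":-0.118},
    {"tx":30,"ty":-18.3,"tz":-4,"rx":0,"ry":0,"rz":-0.118},
    {"tx":30,"ty":-18.3,"tz":-4,"rx":0,"ry":0,"rz":-0.118},
    {"tx":0,"ty":0,"tz":0,"rx":0,"ry":0,"rz":0}
  ],
  "gripper": 0.65
}}

```text
time: 1.2
tool_pos: [472.4, 311.3, 185.5]
tcp_rot: [-3.141, 0.001, 1.626]
contact_force: [-0.2, -0.1, -0.2]
grip_width: 32.1
finger_force: 0.0
```

>>> {"method": "carry_out", "body": {
  "plan": [
    {"tx":0,"ty":0,"tz":0,"rx":0,"ry":0,"rz":-0.015},
    {"tx":0,"ty":0,"tz":-20,"rx":0,"ry":0,"rz":0},
    {"tx":0,"ty":0,"tz":-20,"rx":0,"ry":0,"rz":0},
    {"tx":0,"ty":0,"tz":-15,"rx":0,"ry":0,"rz":0},
    {"tx":0,"ty":0,"tz":0,"rx":0,"ry":0,"rz":0},
    {"tx":0,"ty":0,"tz":0,"rx":0,"ry":0,"rz":0}
  ]
}}

```text
time: 1.8
tool_pos: [468.8, 314.7, 132.2]
tcp_rot: [-3.142, -0.0, 1.619]
contact_force: [0.5, 0.2, -0.1]
grip_width: 32.1
finger_force: 0.0
```

>>> {"method": "carry_out", "body": {
  "plan": [
    {"tx":0,"ty":-0.5,"tz":-20,"rx":0,"ry":0,"rz":-0.01},
    {"tx":0,"ty":0,"tz":-20,"rx":0,"ry":0,"rz":0},
    {"tx":0,"ty":0,"tz":-12,"rx":0,"ry":0,"rz":0},
    {"tx":0,"ty":0,"tz":0,"rx":0,"ry":0,"rz":0},
    {"tx":0,"ty":0,"tz":0,"rx":0,"ry":0,"rz":0}
  ]
}}

```text
time: 2.3
tool_pos: [469.9, 313.8, 80.6]
tcp_rot: [3.14, -0.001, 1.608]
contact_force: [-0.5, -0.5, 0.6]
grip_width: 32.2
finger_force: 0.0
```

>>> {"method": "carry_out", "body": {
  "plan": [
    {"tx":0,"ty":0,"tz":0,"rx":0,"ry":0,"rz":0},
    {"tx":0,"ty":0,"tz":0,"rx":0,"ry":0,"rz":0},
    {"tx":0,"ty":0,"tz":0,"rx":0,"ry":0,"rz":0},
    {"tx":0,"ty":0,"tz":0,"rx":0,"ry":0,"rz":0},
    {"tx":0,"ty":0,"tz":0,"rx":0,"ry":0,"rz":0}
  ],
  "gripper": 1
}}

```text
time: 2.8
tool_pos: [469.9, 313.6, 80.4]
tcp_rot: [3.14, -0.001, 1.608]
contact_force: [-1.5, -0.5, 6.3]
grip_width: 15.2
finger_force: 30.0
```

>>> {"method": "carry_out", "body": {
  "plan": [
    {"tx":0,"ty":0,"tz":36,"rx":0,"ry":0,"rz":0},
    {"tx":0,"ty":0,"tz":37,"rx":0,"ry":0,"rz":0},
    {"tx":0,"ty":0,"tz":37,"rx":0,"ry":0,"rz":0},
    {"tx":6,"ty":-33.5,"tz":0,"rx":0,"ry":0,"rz":0},
    {"tx":6,"ty":-33.5,"tz":0,"rx":0,"ry":0,"rz":0},
    {"tx":6,"ty":-33.5,"tz":0,"rx":0,"ry":0,"rz":0},
    {"tx":6,"ty":-33.5,"tz":0,"rx":0,"ry":0,"rz":0},
    {"tx":6,"ty":-33.5,"tz":0,"rx":0,"ry":0,"rz":0},
    {"tx":6,"ty":-33.5,"tz":0,"rx":0,"ry":0,"rz":0},
    {"tx":5.6,"ty":-33.7,"tz":0,"rx":0,"ry":0,"rz":0},
    {"tx":0,"ty":0,"tz":0,"rx":0,"ry":0,"rz":0},
    {"tx":0,"ty":0,"tz":0,"rx":0,"ry":0,"rz":0}
  ]
}}

```text
time: 4.0
tool_pos: [510.9, 78.2, 189.4]
tcp_rot: [-3.141, -0.0, 1.606]
contact_force: [-0.8, 0.1, 0.2]
grip_width: 15.3
finger_force: 30.0
```

>>> {"method": "carry_out", "body": {
  "plan": [
    {"tx":0,"ty":0,"tz":0,"rx":0,"ry":0,"rz":0},
    {"tx":0,"ty":0,"tz":0,"rx":0,"ry":0,"rz":0}
  ]
}}

```text
time: 4.2
tool_pos: [510.8, 79.8, 189.6]
tcp_rot: [-3.141, -0.0, 1.609]
contact_force: [0.0, -0.5, -1.0]
grip_width: 15.3
finger_force: 30.0
```

>>> {"method": "carry_out", "body": {
  "plan": [
    {"tx":0.5,"ty":-0.8,"tz":-30,"rx":0,"ry":0,"rz":0},
    {"tx":0,"ty":0,"tz":-30,"rx":0,"ry":0,"rz":0},
    {"tx":0,"ty":0,"tz":-30,"rx":0,"ry":0,"rz":0},
    {"tx":0,"ty":0,"tz":-17.5,"rx":0,"ry":0,"rz":0},
    {"tx":0,"ty":0,"tz":0,"rx":0,"ry":0,"rz":0},
    {"tx":0,"ty":0,"tz":0,"rx":0,"ry":0,"rz":0},
    {"tx":10,"ty":0.4,"tz":0,"rx":0,"ry":0,"rz":0},
    {"tx":10,"ty":0.4,"tz":0,"rx":0,"ry":0,"rz":0},
    {"tx":10,"ty":0.4,"tz":0,"rx":0,"ry":0,"rz":0},
    {"tx":10,"ty":0.4,"tz":0,"rx":0,"ry":0,"rz":0},
    {"tx":0,"ty":0,"tz":0,"rx":0,"ry":0,"rz":0},
    {"tx":0,"ty":0,"tz":0,"rx":0,"ry":0,"rz":0}
  ]
}}

```text
time: 5.4
tool_pos: [551.6, 79.5, 82.0]
tcp_rot: [-3.141, -0.0, 1.608]
contact_force: [-0.4, -0.0, -1.3]
grip_width: 15.4
finger_force: 30.0
```

>>> {"method": "carry_out", "body": {
  "plan": [
    {"tx":6,"ty":1.1,"tz":0,"rx":0,"ry":0,"rz":0},
    {"tx":6,"ty":0.2,"tz":0,"rx":0,"ry":0,"rz":0},
    {"tx":6,"ty":0.2,"tz":0,"rx":0,"ry":0,"rz":0},
    {"tx":6,"ty":0.2,"tz":0,"rx":0,"ry":0,"rz":0},
    {"tx":0,"ty":0,"tz":0,"rx":0,"ry":0,"rz":0},
    {"tx":0,"ty":0,"tz":0,"rx":0,"ry":0,"rz":0}
  ]
}}

```text
time: 6.0
tool_pos: [575.5, 81.2, 82.1]
tcp_rot: [-3.141, 0.0, 1.608]
contact_force: [0.1, -1.7, -1.5]
grip_width: 15.5
finger_force: 30.0
```

>>> {"method": "carry_out", "body": {
  "plan": [
    {"tx":2.5,"ty":0.1,"tz":0,"rx":0,"ry":0,"rz":0},
    {"tx":2.5,"ty":0.1,"tz":0,"rx":0,"ry":0,"rz":0},
    {"tx":2.5,"ty":0.1,"tz":0,"rx":0,"ry":0,"rz":0},
    {"tx":2.5,"ty":0.1,"tz":0,"rx":0,"ry":0,"rz":0},
    {"tx":0,"ty":0,"tz":0,"rx":0,"ry":0,"rz":0}
  ]
}}

```text
time: 6.5
tool_pos: [586.0, 81.6, 82.2]
tcp_rot: [3.141, 0.0, 1.608]
contact_force: [-0.1, -0.4, -0.9]
grip_width: 15.4
finger_force: 30.0
```

>>> {"method": "carry_out", "body": {
  "plan": [
    {"tx":2.5,"ty":0.1,"tz":0,"rx":0,"ry":0,"rz":0},
    {"tx":2.5,"ty":0.1,"tz":0,"rx":0,"ry":0,"rz":0},
    {"tx":2.5,"ty":0.1,"tz":0,"rx":0,"ry":0,"rz":0},
    {"tx":0,"ty":0,"tz":0,"rx":0,"ry":0,"rz":0}
  ]
}}

```text
time: 6.9
tool_pos: [593.5, 81.9, 82.2]
tcp_rot: [3.141, 0.0, 1.608]
contact_force: [0.0, -0.6, -1.2]
grip_width: 15.2
finger_force: 30.0
```

>>> {"method": "carry_out", "body": {
  "plan": [
    {"tx":2.5,"ty":0.1,"tz":0,"rx":0,"ry":0,"rz":0},
    {"tx":2.5,"ty":0.1,"tz":0,"rx":0,"ry":0,"rz":0},
    {"tx":0,"ty":0,"tz":0,"rx":0,"ry":0,"rz":0}
  ]
}}

```text
time: 7.2
tool_pos: [598.5, 82.1, 82.3]
tcp_rot: [3.141, 0.0, 1.608]
contact_force: [0.1, -0.4, -1.3]
grip_width: 15.7
finger_force: 30.0
```

>>> {"method": "carry_out", "body": {
  "plan": [
    {"tx":2.5,"ty":0.1,"tz":0,"rx":0,"ry":0,"rz":0},
    {"tx":2.5,"ty":0.1,"tz":0,"rx":0,"ry":0,"rz":0},
    {"tx":0,"ty":0,"tz":0,"rx":0,"ry":0,"rz":0}
  ]
}}

```text
time: 7.5
tool_pos: [603.5, 82.3, 82.3]
tcp_rot: [3.141, 0.0, 1.608]
contact_force: [0.9, 0.3, -0.7]
grip_width: 15.5
finger_force: 30.0
```

>>> {"method": "carry_out", "body": {
  "plan": [
    {"tx":2.5,"ty":0.1,"tz":0,"rx":0,"ry":0,"rz":0},
    {"tx":2,"ty":0.1,"tz":0,"rx":0,"ry":0,"rz":0},
    {"tx":0,"ty":0,"tz":0,"rx":0,"ry":0,"rz":0}
  ]
}}

```text
time: 7.8
tool_pos: [607.9, 82.5, 82.2]
tcp_rot: [3.141, 0.0, 1.608]
contact_force: [-0.5, 0.0, -0.5]
grip_width: 15.5
finger_force: 30.0
```

>>> {"method": "carry_out", "body": {
  "plan": [
    {"tx":2,"ty":0.1,"tz":0,"rx":0,"ry":0,"rz":0},
    {"tx":2,"ty":0.1,"tz":0,"rx":0,"ry":0,"rz":0},
    {"tx":0,"ty":0,"tz":0,"rx":0,"ry":0,"rz":0}
  ]
}}

```text
time: 8.1
tool_pos: [611.9, 82.7, 82.3]
tcp_rot: [3.141, 0.0, 1.608]
contact_force: [-0.3, -0.1, -0.3]
grip_width: 15.5
finger_force: 30.0
```

>>> {"method": "carry_out", "body": {
  "plan": [
    {"tx":2,"ty":0.1,"tz":0,"rx":0,"ry":0,"rz":0},
    {"tx":0,"ty":0,"tz":0,"rx":0,"ry":0,"rz":0}
  ]
}}

```text
time: 8.3
tool_pos: [613.8, 82.8, 82.2]
tcp_rot: [3.141, 0.0, 1.608]
contact_force: [0.2, 0.3, -1.4]
grip_width: 15.4
finger_force: 30.0
```

>>> {"method": "carry_out", "body": {
  "plan": [
    {"tx":2.5,"ty":0.1,"tz":0,"rx":0,"ry":0,"rz":0},
    {"tx":2.5,"ty":0.1,"tz":0,"rx":0,"ry":0,"rz":0},
    {"tx":0,"ty":0,"tz":0,"rx":0,"ry":0,"rz":0}
  ]
}}

```text
time: 8.6
tool_pos: [619.0, 83.0, 82.3]
tcp_rot: [3.141, 0.0, 1.608]
contact_force: [-0.1, 0.1, -0.9]
grip_width: 15.7
finger_force: 30.0
```

>>> {"method": "carry_out", "body": {
  "plan": [
    {"tx":2.5,"ty":0.1,"tz":0,"rx":0,"ry":0,"rz":0},
    {"tx":2.5,"ty":0.1,"tz":0,"rx":0,"ry":0,"rz":0},
    {"tx":0,"ty":0,"tz":0,"rx":0,"ry":0,"rz":0}
  ]
}}

```text
time: 8.9
tool_pos: [624.0, 83.2, 82.2]
tcp_rot: [3.141, 0.0, 1.608]
contact_force: [0.3, -0.0, -1.8]
grip_width: 15.8
finger_force: 30.0
```

>>> {"method": "carry_out", "body": {
  "plan": [
    {"tx":2.5,"ty":0.1,"tz":0,"rx":0,"ry":0,"rz":0},
    {"tx":2.5,"ty":0.1,"tz":0,"rx":0,"ry":0,"rz":0},
    {"tx":0,"ty":0,"tz":0,"rx":0,"ry":0,"rz":0}
  ]
}}

```text
time: 9.2
tool_pos: [629.0, 83.4, 82.3]
tcp_rot: [3.141, 0.0, 1.608]
contact_force: [-1.1, 0.0, -0.8]
grip_width: 15.3
finger_force: 30.0
```

>>> {"method": "carry_out", "body": {
  "plan": [
    {"tx":2,"ty":0.1,"tz":0,"rx":0,"ry":0,"rz":0},
    {"tx":2,"ty":0.1,"tz":0,"rx":0,"ry":0,"rz":0},
    {"tx":0,"ty":0,"tz":0,"rx":0,"ry":0,"rz":0}
  ]
}}

```text
time: 9.5
tool_pos: [632.9, 83.6, 82.2]
tcp_rot: [3.141, 0.0, 1.608]
contact_force: [-0.5, 0.2, -0.5]
grip_width: 15.2
finger_force: 30.0
```

>>> {"method": "carry_out", "body": {
  "plan": [
    {"tx":2,"ty":0.1,"tz":0,"rx":0,"ry":0,"rz":0},
    {"tx":0,"ty":0,"tz":0,"rx":0,"ry":0,"rz":0}
  ]
}}

```text
time: 9.7
tool_pos: [634.8, 83.7, 82.3]
tcp_rot: [3.141, 0.0, 1.608]
contact_force: [-0.4, -0.0, -0.7]
grip_width: 15.2
finger_force: 30.0
```

>>> {"method": "carry_out", "body": {
  "plan": [
    {"tx":2,"ty":0.1,"tz":0,"rx":0,"ry":0,"rz":0},
    {"tx":0,"ty":0,"tz":0,"rx":0,"ry":0,"rz":0}
  ]
}}

```text
time: 9.9
tool_pos: [636.9, 83.8, 82.3]
tcp_rot: [3.141, 0.0, 1.608]
contact_force: [1.0, 0.4, -1.3]
grip_width: 15.4
finger_force: 30.0
```

>>> {"method": "carry_out", "body": {
  "plan": [
    {"tx":1.5,"ty":0.1,"tz":0,"rx":0,"ry":0,"rz":0},
    {"tx":0,"ty":0,"tz":0,"rx":0,"ry":0,"rz":0}
  ]
}}

```text
time: 10.1
tool_pos: [638.3, 83.9, 82.3]
tcp_rot: [3.141, -0.0, 1.608]
contact_force: [-0.0, 0.6, -0.6]
grip_width: 15.5
finger_force: 30.0
```

>>> {"method": "carry_out", "body": {
  "plan": [
    {"tx":1.5,"ty":0.1,"tz":0,"rx":0,"ry":0,"rz":0},
    {"tx":0,"ty":0,"tz":0,"rx":0,"ry":0,"rz":0}
  ]
}}

```text
time: 10.3
tool_pos: [639.7, 84.1, 82.2]
tcp_rot: [3.141, -0.0, 1.608]
contact_force: [-0.6, -0.2, -0.8]
grip_width: 15.3
finger_force: 30.0
```

>>> {"method": "carry_out", "body": {
  "plan": [
    {"tx":1.5,"ty":0,"tz":0,"rx":0,"ry":0,"rz":0},
    {"tx":0,"ty":0,"tz":0,"rx":0,"ry":0,"rz":0}
  ]
}}

```text
time: 10.5
tool_pos: [640.8, 84.1, 82.1]
tcp_rot: [-3.141, -0.0, 1.608]
contact_force: [-2.0, 1.4, 0.2]
grip_width: 15.3
finger_force: 30.0
```

>>> {"method": "carry_out", "body": {
  "plan": [
    {"tx":1,"ty":0.1,"tz":0,"rx":0,"ry":0,"rz":0},
    {"tx":0,"ty":0,"tz":0,"rx":0,"ry":0,"rz":0}
  ]
}}

```text
time: 10.7
tool_pos: [641.4, 84.1, 82.0]
tcp_rot: [-3.14, -0.0, 1.608]
contact_force: [-3.6, -0.2, 0.9]
grip_width: 15.4
finger_force: 30.0
```

>>> {"method": "carry_out", "body": {
  "plan": [
    {"tx":1,"ty":0,"tz":0,"rx":0,"ry":0,"rz":0},
    {"tx":1,"ty":0,"tz":0,"rx":0,"ry":0,"rz":0},
    {"tx":0,"ty":0,"tz":0,"rx":0,"ry":0,"rz":0}
  ]
}}

```text
time: 11.0
tool_pos: [642.5, 84.1, 81.7]
tcp_rot: [-3.138, -0.0, 1.608]
contact_force: [-7.0, 0.5, 1.0]
grip_width: 15.2
finger_force: 30.0
```

>>> {"method": "carry_out", "body": {
  "plan": [
    {"tx":0.5,"ty":0,"tz":0,"rx":0,"ry":0,"rz":0},
    {"tx":0,"ty":0,"tz":0,"rx":0,"ry":0,"rz":0}
  ]
}}

```text
time: 11.2
tool_pos: [642.6, 84.2, 81.7]
tcp_rot: [-3.137, -0.0, 1.608]
contact_force: [-7.9, -0.1, 2.3]
grip_width: 15.9
finger_force: 30.0
```

>>> {"method": "carry_out", "body": {
  "plan": [
    {"tx":1,"ty":0,"tz":0,"rx":0,"ry":0,"rz":0},
    {"tx":0.5,"ty":0,"tz":0,"rx":0,"ry":0,"rz":0},
    {"tx":0,"ty":0,"tz":0,"rx":0,"ry":0,"rz":0}
  ]
}}

```text
time: 11.5
tool_pos: [643.3, 84.2, 81.5]
tcp_rot: [-3.135, -0.0, 1.608]
contact_force: [-10.8, -0.6, 3.5]
grip_width: 15.5
finger_force: 30.0
```

>>> {"method": "carry_out", "body": {
  "plan": [
    {"tx":0,"ty":0,"tz":-0.7,"rx":0,"ry":0,"rz":0},
    {"tx":0,"ty":0,"tz":0,"rx":0,"ry":0,"rz":0}
  ]
}}

```text
time: 11.7
tool_pos: [643.6, 84.2, 81.3]
tcp_rot: [-3.136, -0.0, 1.608]
contact_force: [-10.8, -0.4, 3.8]
grip_width: 15.7
finger_force: 30.0
```

>>> {"method": "carry_out", "body": {
  "plan": [
    {"tx":0,"ty":0,"tz":0,"rx":0,"ry":0,"rz":0},
    {"tx":0,"ty":0,"tz":0,"rx":0,"ry":0,"rz":0},
    {"tx":-2,"ty":0,"tz":0,"rx":0,"ry":0,"rz":0},
    {"tx":0,"ty":0,"tz":0,"rx":0,"ry":0,"rz":0}
  ],
  "gripper": 0.65
}}

```text
time: 12.1
tool_pos: [644.5, 84.0, 81.7]
tcp_rot: [3.14, 0.0, 1.608]
contact_force: [-0.4, -0.5, -0.5]
grip_width: 31.6
finger_force: 0.0
```

>>> {"method": "carry_out", "body": {
  "plan": [
    {"tx":0,"ty":0,"tz":30,"rx":0,"ry":0,"rz":0},
    {"tx":0,"ty":0,"tz":30,"rx":0,"ry":0,"rz":0},
    {"tx":0,"ty":0,"tz":0,"rx":0,"ry":0,"rz":0},
    {"tx":0,"ty":0,"tz":0,"rx":0,"ry":0,"rz":0}
  ]
}}

```text
time: 12.5
tool_pos: [644.5, 84.1, 142.2]
tcp_rot: [3.14, 0.0, 1.608]
contact_force: [0.5, -0.3, 0.1]
grip_width: 32.3
finger_force: 0.0
```

>>> {"method": "carry_out", "body": {
  "plan": [
    {"tx":-17.5,"ty":31.8,"tz":0,"rx":0,"ry":0,"rz":0},
    {"tx":-17.5,"ty":31.8,"tz":0,"rx":0,"ry":0,"rz":0},
    {"tx":-17.5,"ty":31.8,"tz":0,"rx":0,"ry":0,"rz":0},
    {"tx":-17.5,"ty":31.9,"tz":0,"rx":0,"ry":0,"rz":0},
    {"tx":-17.6,"ty":31.9,"tz":0,"rx":0,"ry":0,"rz":0},
    {"tx":-17.6,"ty":31.9,"tz":0,"rx":0,"ry":0,"rz":0},
    {"tx":-17.6,"ty":31.8,"tz":0,"rx":0,"ry":0,"rz":0},
    {"tx":0,"ty":0,"tz":0,"rx":0,"ry":0,"rz":0},
    {"tx":0,"ty":0,"tz":0,"rx":0,"ry":0,"rz":0},
    {"tx":0,"ty":0,"tz":0,"rx":0,"ry":0,"rz":0}
  ]
}}

```text
time: 13.5
tool_pos: [521.5, 306.0, 140.7]
tcp_rot: [-3.141, 0.001, 1.607]
contact_force: [1.0, -1.1, 0.2]
grip_width: 32.4
finger_force: 0.0
```

```bash
python3 - <<'E'
from h import *
t=cap('top','t1.png');s=cap('scene','s1.png')
a=cv2.resize(t[140:240,200:340],(560,400),interpolation=cv2.INTER_CUBIC)
cv2.imwrite('pics/c1.png',a[:,:,::-1])
E
```

```text
(no output)
```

View pics/c1.png

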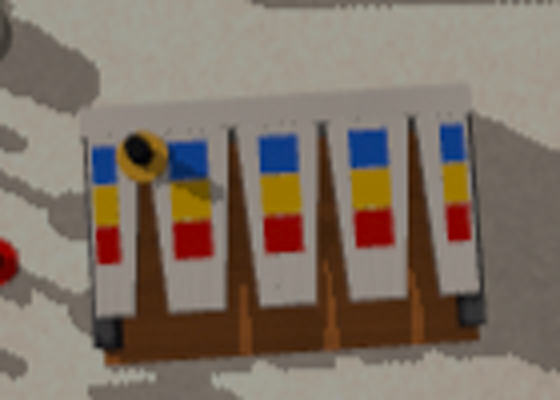

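The crop shows the first mandrel hanging at mid-blue in lane 3, with its collar at crop (143,157). Next is the second mandrel.

>>> {"method": "carry_out", "body": {
  "plan": [
    {"tx":0,"ty":0.7,"tz":-20,"rx":0,"ry":0,"rz":0},
    {"tx":0,"ty":0,"tz":-20,"rx":0,"ry":0,"rz":0},
    {"tx":0,"ty":0,"tz":-20.5,"rx":0,"ry":0,"rz":0},
    {"tx":0,"ty":0,"tz":0,"rx":0,"ry":0,"rz":0},
    {"tx":0,"ty":0,"tz":0,"rx":0,"ry":0,"rz":0}
  ]
}}

```text
time: 14.1
tool_pos: [521.8, 307.0, 81.2]
tcp_rot: [-3.141, 0.0, 1.607]
contact_force: [0.8, -0.3, 0.2]
grip_width: 32.2
finger_force: 0.0
```

>>> {"method": "carry_out", "body": {
  "plan": [
    {"tx":0,"ty":0,"tz":0,"rx":0,"ry":0,"rz":0},
    {"tx":0,"ty":0,"tz":0,"rx":0,"ry":0,"rz":0},
    {"tx":0,"ty":0,"tz":0,"rx":0,"ry":0,"rz":0},
    {"tx":0,"ty":0,"tz":0,"rx":0,"ry":0,"rz":0},
    {"tx":0,"ty":0,"tz":0,"rx":0,"ry":0,"rz":0}
  ],
  "gripper": 1
}}

```text
time: 14.6
tool_pos: [521.9, 307.8, 82.1]
tcp_rot: [3.14, -0.0, 1.608]
contact_force: [-0.4, -1.7, 5.4]
grip_width: 15.1
finger_force: 30.0
```

>>> {"method": "carry_out", "body": {
  "plan": [
    {"tx":0,"ty":0,"tz":36,"rx":0,"ry":0,"rz":0},
    {"tx":0,"ty":0,"tz":37,"rx":0,"ry":0,"rz":0},
    {"tx":0,"ty":0,"tz":37,"rx":0,"ry":0,"rz":0},
    {"tx":-1,"ty":-36,"tz":0,"rx":0,"ry":0,"rz":0},
    {"tx":-1,"ty":-36,"tz":0,"rx":0,"ry":0,"rz":0},
    {"tx":-1,"ty":-36,"tz":0,"rx":0,"ry":0,"rz":0},
    {"tx":-1,"ty":-36,"tz":0,"rx":0,"ry":0,"rz":0},
    {"tx":-1,"ty":-36,"tz":0,"rx":0,"ry":0,"rz":0},
    {"tx":-1,"ty":-36,"tz":0,"rx":0,"ry":0,"rz":0},
    {"tx":-1,"ty":-36,"tz":0,"rx":0,"ry":0,"rz":0},
    {"tx":-1,"ty":-36,"tz":0,"rx":0,"ry":0,"rz":0}
  ]
}}

```text
time: 15.7
tool_pos: [512.9, 18.4, 190.9]
tcp_rot: [-3.141, -0.0, 1.608]
contact_force: [1.1, 0.4, -0.7]
grip_width: 15.4
finger_force: 30.0
```

>>> {"method": "carry_out", "body": {
  "plan": [
    {"tx":0,"ty":0,"tz":0,"rx":0,"ry":0,"rz":0},
    {"tx":0,"ty":0,"tz":0,"rx":0,"ry":0,"rz":0},
    {"tx":0,"ty":0,"tz":0,"rx":0,"ry":0,"rz":0},
    {"tx":0,"ty":0,"tz":0,"rx":0,"ry":0,"rz":0}
  ]
}}

```text
time: 16.1
tool_pos: [513.3, 20.9, 191.0]
tcp_rot: [-3.142, -0.0, 1.609]
contact_force: [-0.7, -0.1, -1.0]
grip_width: 15.4
finger_force: 30.0
```

>>> {"method": "carry_out", "body": {
  "plan": [
    {"tx":0,"ty":-1.8,"tz":-30,"rx":0,"ry":0,"rz":0},
    {"tx":0,"ty":0,"tz":-30,"rx":0,"ry":0,"rz":0},
    {"tx":0,"ty":0,"tz":-30,"rx":0,"ry":0,"rz":0},
    {"tx":0,"ty":0,"tz":-18,"rx":0,"ry":0,"rz":0},
    {"tx":0,"ty":0,"tz":0,"rx":0,"ry":0,"rz":0},
    {"tx":0,"ty":0,"tz":0,"rx":0,"ry":0,"rz":0},
    {"tx":10,"ty":0.4,"tz":0,"rx":0,"ry":0,"rz":0},
    {"tx":10,"ty":0.4,"tz":0,"rx":0,"ry":0,"rz":0},
    {"tx":10,"ty":0.4,"tz":0,"rx":0,"ry":0,"rz":0},
    {"tx":10,"ty":0.4,"tz":0,"rx":0,"ry":0,"rz":0},
    {"tx":0,"ty":0,"tz":0,"rx":0,"ry":0,"rz":0},
    {"tx":0,"ty":0,"tz":0,"rx":0,"ry":0,"rz":0}
  ]
}}

```text
time: 17.3
tool_pos: [553.3, 19.5, 82.8]
tcp_rot: [-3.141, -0.0, 1.608]
contact_force: [0.8, -0.0, -0.9]
grip_width: 15.2
finger_force: 30.0
```

>>> {"method": "carry_out", "body": {
  "plan": [
    {"tx":5,"ty":0.2,"tz":0,"rx":0,"ry":0,"rz":0},
    {"tx":5,"ty":0.2,"tz":0,"rx":0,"ry":0,"rz":0},
    {"tx":5,"ty":0.2,"tz":0,"rx":0,"ry":0,"rz":0},
    {"tx":0,"ty":0,"tz":0,"rx":0,"ry":0,"rz":0},
    {"tx":0,"ty":0,"tz":0,"rx":0,"ry":0,"rz":0}
  ]
}}

```text
time: 17.8
tool_pos: [568.6, 20.3, 83.0]
tcp_rot: [3.141, -0.0, 1.608]
contact_force: [0.7, 1.6, -0.9]
grip_width: 15.2
finger_force: 30.0
```

>>> {"method": "carry_out", "body": {
  "plan": [
    {"tx":2.5,"ty":0.8,"tz":0,"rx":0,"ry":0,"rz":0},
    {"tx":2.5,"ty":0.1,"tz":0,"rx":0,"ry":0,"rz":0},
    {"tx":2.5,"ty":0.1,"tz":0,"rx":0,"ry":0,"rz":0},
    {"tx":0,"ty":0,"tz":0,"rx":0,"ry":0,"rz":0}
  ]
}}

```text
time: 18.2
tool_pos: [576.1, 21.2, 83.0]
tcp_rot: [3.141, -0.0, 1.608]
contact_force: [0.9, 2.1, -0.6]
grip_width: 15.4
finger_force: 30.0
```

>>> {"method": "carry_out", "body": {
  "plan": [
    {"tx":2.5,"ty":0.1,"tz":0,"rx":0,"ry":0,"rz":0},
    {"tx":2.5,"ty":0.1,"tz":0,"rx":0,"ry":0,"rz":0},
    {"tx":0,"ty":0,"tz":0,"rx":0,"ry":0,"rz":0}
  ]
}}

```text
time: 18.5
tool_pos: [580.9, 21.6, 82.9]
tcp_rot: [-3.141, -0.0, 1.608]
contact_force: [-0.0, 2.7, -1.3]
grip_width: 14.7
finger_force: 30.0
```

>>> {"method": "carry_out", "body": {
  "plan": [
    {"tx":2,"ty":0.1,"tz":0,"rx":0,"ry":0,"rz":0},
    {"tx":2,"ty":0.1,"tz":0,"rx":0,"ry":0,"rz":0},
    {"tx":0,"ty":0,"tz":0,"rx":0,"ry":0,"rz":0}
  ]
}}

```text
time: 18.8
tool_pos: [584.8, 21.9, 82.9]
tcp_rot: [-3.141, -0.001, 1.608]
contact_force: [-2.6, 4.5, -1.2]
grip_width: 15.5
finger_force: 30.0
```

>>> {"method": "carry_out", "body": {
  "plan": [
    {"tx":2,"ty":0.1,"tz":0,"rx":0,"ry":0,"rz":0},
    {"tx":2,"ty":0.1,"tz":0,"rx":0,"ry":0,"rz":0},
    {"tx":0,"ty":0,"tz":0,"rx":0,"ry":0,"rz":0}
  ]
}}

```text
time: 19.1
tool_pos: [588.5, 22.3, 82.8]
tcp_rot: [-3.141, -0.001, 1.608]
contact_force: [-2.7, 6.7, -1.8]
grip_width: 15.8
finger_force: 30.0
```

>>> {"method": "carry_out", "body": {
  "plan": [
    {"tx":0,"ty":1.2,"tz":0,"rx":0,"ry":0,"rz":0},
    {"tx":0,"ty":0,"tz":0,"rx":0,"ry":0,"rz":0},
    {"tx":0,"ty":0,"tz":0,"rx":0,"ry":0,"rz":0}
  ]
}}

```text
time: 19.4
tool_pos: [589.0, 22.6, 83.0]
tcp_rot: [3.141, 0.0, 1.608]
contact_force: [-1.7, 1.2, -2.4]
grip_width: 15.8
finger_force: 30.0
```

>>> {"method": "carry_out", "body": {
  "plan": [
    {"tx":1.5,"ty":0.5,"tz":0,"rx":0,"ry":0,"rz":0},
    {"tx":0,"ty":0,"tz":0,"rx":0,"ry":0,"rz":0},
    {"tx":0,"ty":0,"tz":0,"rx":0,"ry":0,"rz":0}
  ]
}}

```text
time: 19.7
tool_pos: [589.9, 22.9, 83.0]
tcp_rot: [-3.141, 0.001, 1.608]
contact_force: [-3.6, -1.2, 0.1]
grip_width: 15.1
finger_force: 30.0
```

>>> {"method": "carry_out", "body": {
  "plan": [
    {"tx":1.5,"ty":0.1,"tz":0,"rx":0,"ry":0,"rz":0},
    {"tx":0,"ty":0,"tz":0,"rx":0,"ry":0,"rz":0},
    {"tx":0,"ty":0,"tz":0,"rx":0,"ry":0,"rz":0}
  ]
}}

```text
time: 20.0
tool_pos: [590.7, 23.0, 82.9]
tcp_rot: [-3.139, 0.001, 1.608]
contact_force: [-6.2, -1.8, 1.2]
grip_width: 15.3
finger_force: 30.0
```

>>> {"method": "carry_out", "body": {
  "plan": [
    {"tx":1.3,"ty":-0.3,"tz":0,"rx":0,"ry":0,"rz":0},
    {"tx":1.2,"ty":0,"tz":0,"rx":0,"ry":0,"rz":0},
    {"tx":0,"ty":0,"tz":0,"rx":0,"ry":0,"rz":0},
    {"tx":0,"ty":0,"tz":0,"rx":0,"ry":0,"rz":0}
  ]
}}

```text
time: 20.4
tool_pos: [591.7, 22.9, 82.6]
tcp_rot: [-3.135, 0.0, 1.608]
contact_force: [-9.9, -2.0, 3.9]
grip_width: 15.6
finger_force: 30.0
```

>>> {"method": "carry_out", "body": {
  "plan": [
    {"tx":0.8,"ty":-0.2,"tz":0,"rx":0,"ry":0,"rz":0},
    {"tx":0,"ty":0,"tz":-0.5,"rx":0,"ry":0,"rz":0},
    {"tx":0,"ty":0,"tz":0,"rx":0,"ry":0,"rz":0}
  ]
}}

```text
time: 20.7
tool_pos: [592.1, 22.9, 82.4]
tcp_rot: [-3.135, -0.0, 1.608]
contact_force: [-12.6, -1.3, 6.1]
grip_width: 15.5
finger_force: 30.1
```

>>> {"method": "carry_out", "body": {
  "plan": [
    {"tx":0,"ty":0,"tz":0,"rx":0,"ry":0,"rz":0},
    {"tx":0,"ty":0,"tz":0,"rx":0,"ry":0,"rz":0},
    {"tx":-2,"ty":0,"tz":0,"rx":0,"ry":0,"rz":0},
    {"tx":0,"ty":0,"tz":0,"rx":0,"ry":0,"rz":0}
  ],
  "gripper": 0.65
}}

```text
time: 21.1
tool_pos: [593.7, 23.0, 82.9]
tcp_rot: [3.14, 0.0, 1.608]
contact_force: [0.2, 0.6, 0.3]
grip_width: 31.8
finger_force: 0.0
```

>>> {"method": "carry_out", "body": {
  "plan": [
    {"tx":0,"ty":0,"tz":30,"rx":0,"ry":0,"rz":0},
    {"tx":0,"ty":0,"tz":30,"rx":0,"ry":0,"rz":0},
    {"tx":0,"ty":0,"tz":0,"rx":0,"ry":0,"rz":0},
    {"tx":0,"ty":0,"tz":0,"rx":0,"ry":0,"rz":0}
  ]
}}

```text
time: 21.5
tool_pos: [593.6, 23.0, 143.1]
tcp_rot: [3.139, 0.0, 1.608]
contact_force: [-0.3, -0.1, -1.5]
grip_width: 32.1
finger_force: 0.0
```

>>> {"method": "carry_out", "body": {
  "plan": [
    {"tx":-2.8,"ty":34.8,"tz":0,"rx":0,"ry":0,"rz":0},
    {"tx":-2.8,"ty":34.8,"tz":0,"rx":0,"ry":0,"rz":0},
    {"tx":-2.8,"ty":34.8,"tz":0,"rx":0,"ry":0,"rz":0},
    {"tx":-2.8,"ty":34.8,"tz":0,"rx":0,"ry":0,"rz":0},
    {"tx":-2.8,"ty":34.8,"tz":0,"rx":0,"ry":0,"rz":0},
    {"tx":-2.8,"ty":34.8,"tz":0,"rx":0,"ry":0,"rz":0},
    {"tx":-2.9,"ty":34.8,"tz":0,"rx":0,"ry":0,"rz":0},
    {"tx":-3,"ty":34.7,"tz":0,"rx":0,"ry":0,"rz":0},
    {"tx":0,"ty":0,"tz":0,"rx":0,"ry":0,"rz":0},
    {"tx":0,"ty":0,"tz":0,"rx":0,"ry":0,"rz":0},
    {"tx":0,"ty":0,"tz":0,"rx":0,"ry":0,"rz":0},
    {"tx":0,"ty":0,"tz":0,"rx":0,"ry":0,"rz":0}
  ]
}}

```text
time: 22.7
tool_pos: [570.6, 300.0, 142.2]
tcp_rot: [-3.141, 0.0, 1.606]
contact_force: [-0.1, 0.5, 0.0]
grip_width: 32.0
finger_force: 0.0
```

>>> {"method": "carry_out", "body": {
  "plan": [
    {"tx":0,"ty":0,"tz":-20,"rx":0,"ry":0,"rz":0},
    {"tx":0,"ty":0,"tz":-20,"rx":0,"ry":0,"rz":0},
    {"tx":0,"ty":0,"tz":-22,"rx":0,"ry":0,"rz":0},
    {"tx":0,"ty":0,"tz":0,"rx":0,"ry":0,"rz":0},
    {"tx":0,"ty":0,"tz":0,"rx":0,"ry":0,"rz":0}
  ]
}}

```text
time: 23.2
tool_pos: [570.7, 300.6, 80.9]
tcp_rot: [-3.141, 0.0, 1.607]
contact_force: [0.4, 0.3, 0.1]
grip_width: 32.0
finger_force: 0.0
```

>>> {"method": "carry_out", "body": {
  "plan": [
    {"tx":0,"ty":-0.6,"tz":0,"rx":0,"ry":0,"rz":0},
    {"tx":0,"ty":0,"tz":0,"rx":0,"ry":0,"rz":0},
    {"tx":0,"ty":0,"tz":0,"rx":0,"ry":0,"rz":0},
    {"tx":0,"ty":0,"tz":0,"rx":0,"ry":0,"rz":0},
    {"tx":0,"ty":0,"tz":0,"rx":0,"ry":0,"rz":0}
  ],
  "gripper": 1
}}

```text
time: 23.7
tool_pos: [570.9, 300.8, 81.7]
tcp_rot: [3.14, -0.0, 1.608]
contact_force: [-0.8, -0.6, 5.6]
grip_width: 15.4
finger_force: 30.0
```

>>> {"method": "carry_out", "body": {
  "plan": [
    {"tx":0,"ty":0,"tz":36,"rx":0,"ry":0,"rz":0},
    {"tx":0,"ty":0,"tz":37,"rx":0,"ry":0,"rz":0},
    {"tx":0,"ty":0,"tz":37,"rx":0,"ry":0,"rz":0},
    {"tx":-6.1,"ty":-37.9,"tz":0,"rx":0,"ry":0,"rz":0},
    {"tx":-6.1,"ty":-37.9,"tz":0,"rx":0,"ry":0,"rz":0},
    {"tx":-6.1,"ty":-37.9,"tz":0,"rx":0,"ry":0,"rz":0},
    {"tx":-6.1,"ty":-37.9,"tz":0,"rx":0,"ry":0,"rz":0},
    {"tx":-6.1,"ty":-37.9,"tz":0,"rx":0,"ry":0,"rz":0},
    {"tx":-6.1,"ty":-37.9,"tz":0,"rx":0,"ry":0,"rz":0},
    {"tx":-6.1,"ty":-37.9,"tz":0,"rx":0,"ry":0,"rz":0},
    {"tx":-6.1,"ty":-37.9,"tz":0,"rx":0,"ry":0,"rz":0},
    {"tx":-6.1,"ty":-37.9,"tz":0,"rx":0,"ry":0,"rz":0}
  ]
}}

```text
time: 24.9
tool_pos: [514.9, -41.7, 190.5]
tcp_rot: [3.142, -0.0, 1.608]
contact_force: [1.2, -0.4, 0.2]
grip_width: 15.1
finger_force: 30.0
```

>>> {"method": "carry_out", "body": {
  "plan": [
    {"tx":0,"ty":0,"tz":0,"rx":0,"ry":0,"rz":0},
    {"tx":0,"ty":0,"tz":0,"rx":0,"ry":0,"rz":0},
    {"tx":0,"ty":0,"tz":0,"rx":0,"ry":0,"rz":0},
    {"tx":0,"ty":0,"tz":0,"rx":0,"ry":0,"rz":0},
    {"tx":0,"ty":0,"tz":0,"rx":0,"ry":0,"rz":0}
  ]
}}

```text
time: 25.4
tool_pos: [515.6, -39.3, 190.5]
tcp_rot: [3.142, -0.0, 1.61]
contact_force: [0.2, 0.5, -0.8]
grip_width: 15.2
finger_force: 30.0
```

>>> {"method": "carry_out", "body": {
  "plan": [
    {"tx":0,"ty":-1,"tz":-30,"rx":0,"ry":0,"rz":0},
    {"tx":0,"ty":0,"tz":-30,"rx":0,"ry":0,"rz":0},
    {"tx":0,"ty":0,"tz":-30,"rx":0,"ry":0,"rz":0},
    {"tx":0,"ty":0,"tz":-18,"rx":0,"ry":0,"rz":0},
    {"tx":0,"ty":0,"tz":0,"rx":0,"ry":0,"rz":0},
    {"tx":0,"ty":0,"tz":0,"rx":0,"ry":0,"rz":0},
    {"tx":10,"ty":0.4,"tz":0,"rx":0,"ry":0,"rz":0},
    {"tx":10,"ty":0.4,"tz":0,"rx":0,"ry":0,"rz":0},
    {"tx":10,"ty":0.4,"tz":0,"rx":0,"ry":0,"rz":0},
    {"tx":10,"ty":0.4,"tz":0,"rx":0,"ry":0,"rz":0},
    {"tx":0,"ty":0,"tz":0,"rx":0,"ry":0,"rz":0},
    {"tx":0,"ty":0,"tz":0,"rx":0,"ry":0,"rz":0}
  ]
}}

```text
time: 26.6
tool_pos: [555.5, -39.7, 82.3]
tcp_rot: [-3.141, -0.0, 1.608]
contact_force: [-0.2, -0.4, -0.7]
grip_width: 15.5
finger_force: 30.0
```

>>> {"method": "carry_out", "body": {
  "plan": [
    {"tx":5,"ty":0.2,"tz":0,"rx":0,"ry":0,"rz":0},
    {"tx":5,"ty":0.2,"tz":0,"rx":0,"ry":0,"rz":0},
    {"tx":5,"ty":0.2,"tz":0,"rx":0,"ry":0,"rz":0},
    {"tx":0,"ty":0,"tz":0,"rx":0,"ry":0,"rz":0},
    {"tx":0,"ty":0,"tz":0,"rx":0,"ry":0,"rz":0}
  ]
}}

```text
time: 27.1
tool_pos: [570.4, -39.2, 82.4]
tcp_rot: [-3.141, -0.0, 1.608]
contact_force: [1.3, -0.3, -1.1]
grip_width: 15.2
finger_force: 30.0
```

>>> {"method": "carry_out", "body": {
  "plan": [
    {"tx":2.5,"ty":0.6,"tz":0,"rx":0,"ry":0,"rz":0},
    {"tx":2.5,"ty":0.1,"tz":0,"rx":0,"ry":0,"rz":0},
    {"tx":2.5,"ty":0.1,"tz":0,"rx":0,"ry":0,"rz":0},
    {"tx":2.5,"ty":0.1,"tz":0,"rx":0,"ry":0,"rz":0},
    {"tx":0,"ty":0,"tz":0,"rx":0,"ry":0,"rz":0}
  ]
}}

```text
time: 27.6
tool_pos: [580.9, -38.3, 82.5]
tcp_rot: [3.141, 0.0, 1.608]
contact_force: [-0.2, -0.5, -1.5]
grip_width: 15.3
finger_force: 30.0
```

>>> {"method": "carry_out", "body": {
  "plan": [
    {"tx":2.5,"ty":0.1,"tz":0,"rx":0,"ry":0,"rz":0},
    {"tx":2.5,"ty":0.1,"tz":0,"rx":0,"ry":0,"rz":0},
    {"tx":0,"ty":0,"tz":0,"rx":0,"ry":0,"rz":0}
  ]
}}

```text
time: 27.9
tool_pos: [585.9, -38.1, 82.5]
tcp_rot: [3.141, 0.0, 1.608]
contact_force: [0.1, -0.8, -1.0]
grip_width: 15.2
finger_force: 30.0
```

>>> {"method": "carry_out", "body": {
  "plan": [
    {"tx":2,"ty":0.1,"tz":0,"rx":0,"ry":0,"rz":0},
    {"tx":2,"ty":0.1,"tz":0,"rx":0,"ry":0,"rz":0},
    {"tx":0,"ty":0,"tz":0,"rx":0,"ry":0,"rz":0}
  ]
}}

```text
time: 28.2
tool_pos: [589.8, -37.9, 82.6]
tcp_rot: [3.141, 0.0, 1.608]
contact_force: [0.2, 0.6, -1.4]
grip_width: 15.0
finger_force: 30.0
```

>>> {"method": "carry_out", "body": {
  "plan": [
    {"tx":2,"ty":0.1,"tz":0,"rx":0,"ry":0,"rz":0},
    {"tx":2,"ty":0.1,"tz":0,"rx":0,"ry":0,"rz":0},
    {"tx":0,"ty":0,"tz":0,"rx":0,"ry":0,"rz":0}
  ]
}}

```text
time: 28.5
tool_pos: [593.8, -37.7, 82.6]
tcp_rot: [3.141, 0.0, 1.608]
contact_force: [-0.7, -0.3, -1.1]
grip_width: 15.2
finger_force: 30.0
```

>>> {"method": "carry_out", "body": {
  "plan": [
    {"tx":2,"ty":0.1,"tz":0,"rx":0,"ry":0,"rz":0},
    {"tx":2,"ty":0.1,"tz":0,"rx":0,"ry":0,"rz":0},
    {"tx":2,"ty":0.1,"tz":0,"rx":0,"ry":0,"rz":0},
    {"tx":0,"ty":0,"tz":0,"rx":0,"ry":0,"rz":0}
  ]
}}

```text
time: 28.9
tool_pos: [599.8, -37.4, 82.5]
tcp_rot: [3.141, 0.0, 1.608]
contact_force: [-0.1, -0.3, -0.6]
grip_width: 15.5
finger_force: 30.0
```

>>> {"method": "carry_out", "body": {
  "plan": [
    {"tx":2,"ty":0.1,"tz":0,"rx":0,"ry":0,"rz":0},
    {"tx":2,"ty":0.1,"tz":0,"rx":0,"ry":0,"rz":0},
    {"tx":2,"ty":0.1,"tz":0,"rx":0,"ry":0,"rz":0},
    {"tx":0,"ty":0,"tz":0,"rx":0,"ry":0,"rz":0}
  ]
}}

```text
time: 29.3
tool_pos: [605.8, -37.1, 82.5]
tcp_rot: [3.141, 0.0, 1.608]
contact_force: [-0.5, -0.5, -1.0]
grip_width: 15.4
finger_force: 30.0
```

>>> {"method": "carry_out", "body": {
  "plan": [
    {"tx":2,"ty":0.1,"tz":0,"rx":0,"ry":0,"rz":0},
    {"tx":2,"ty":0.1,"tz":0,"rx":0,"ry":0,"rz":0},
    {"tx":0,"ty":0,"tz":0,"rx":0,"ry":0,"rz":0}
  ]
}}

```text
time: 29.6
tool_pos: [609.8, -36.9, 82.6]
tcp_rot: [3.141, 0.0, 1.608]
contact_force: [0.2, -0.1, -0.6]
grip_width: 15.0
finger_force: 30.0
```

>>> {"method": "carry_out", "body": {
  "plan": [
    {"tx":2,"ty":0.1,"tz":0,"rx":0,"ry":0,"rz":0},
    {"tx":2,"ty":0.1,"tz":0,"rx":0,"ry":0,"rz":0},
    {"tx":0,"ty":0,"tz":0,"rx":0,"ry":0,"rz":0}
  ]
}}

```text
time: 29.9
tool_pos: [613.8, -36.7, 82.6]
tcp_rot: [3.141, 0.0, 1.608]
contact_force: [0.8, 0.4, -0.6]
grip_width: 15.4
finger_force: 30.0
```

>>> {"method": "carry_out", "body": {
  "plan": [
    {"tx":1.5,"ty":0.1,"tz":0,"rx":0,"ry":0,"rz":0},
    {"tx":1.5,"ty":0.1,"tz":0,"rx":0,"ry":0,"rz":0},
    {"tx":0,"ty":0,"tz":0,"rx":0,"ry":0,"rz":0}
  ]
}}

```text
time: 30.2
tool_pos: [616.7, -36.5, 82.5]
tcp_rot: [3.141, 0.0, 1.608]
contact_force: [0.7, -0.2, -1.2]
grip_width: 15.3
finger_force: 30.0
```

>>> {"method": "carry_out", "body": {
  "plan": [
    {"tx":2,"ty":0,"tz":0,"rx":0,"ry":0,"rz":0},
    {"tx":0,"ty":0,"tz":0,"rx":0,"ry":0,"rz":0}
  ]
}}

```text
time: 30.4
tool_pos: [618.8, -36.5, 82.6]
tcp_rot: [3.141, 0.0, 1.608]
contact_force: [-0.2, 0.5, -0.9]
grip_width: 15.2
finger_force: 30.0
```

>>> {"method": "carry_out", "body": {
  "plan": [
    {"tx":2,"ty":0.1,"tz":0,"rx":0,"ry":0,"rz":0},
    {"tx":0,"ty":0,"tz":0,"rx":0,"ry":0,"rz":0}
  ]
}}

```text
time: 30.6
tool_pos: [620.7, -36.4, 82.5]
tcp_rot: [3.141, 0.0, 1.608]
contact_force: [-1.1, -0.3, -0.1]
grip_width: 15.4
finger_force: 30.0
```

>>> {"method": "carry_out", "body": {
  "plan": [
    {"tx":2,"ty":0.1,"tz":0,"rx":0,"ry":0,"rz":0},
    {"tx":0,"ty":0,"tz":0,"rx":0,"ry":0,"rz":0}
  ]
}}

```text
time: 30.8
tool_pos: [622.8, -36.3, 82.6]
tcp_rot: [3.141, 0.0, 1.608]
contact_force: [0.2, 0.0, -0.8]
grip_width: 15.5
finger_force: 30.0
```

>>> {"method": "carry_out", "body": {
  "plan": [
    {"tx":2,"ty":0.1,"tz":0,"rx":0,"ry":0,"rz":0},
    {"tx":2,"ty":0,"tz":0,"rx":0,"ry":0,"rz":0},
    {"tx":2,"ty":0.1,"tz":0,"rx":0,"ry":0,"rz":0},
    {"tx":0,"ty":0,"tz":0,"rx":0,"ry":0,"rz":0}
  ]
}}

```text
time: 31.2
tool_pos: [628.8, -36.1, 82.5]
tcp_rot: [3.141, 0.0, 1.608]
contact_force: [0.5, -0.2, -1.7]
grip_width: 15.4
finger_force: 30.0
```

>>> {"method": "carry_out", "body": {
  "plan": [
    {"tx":2,"ty":0.1,"tz":0,"rx":0,"ry":0,"rz":0},
    {"tx":2,"ty":0,"tz":0,"rx":0,"ry":0,"rz":0},
    {"tx":2,"ty":0.1,"tz":0,"rx":0,"ry":0,"rz":0},
    {"tx":0,"ty":0,"tz":0,"rx":0,"ry":0,"rz":0}
  ]
}}

```text
time: 31.6
tool_pos: [634.8, -35.9, 82.6]
tcp_rot: [3.141, 0.0, 1.608]
contact_force: [0.6, -0.4, -0.4]
grip_width: 15.3
finger_force: 30.0
```

>>> {"method": "carry_out", "body": {
  "plan": [
    {"tx":2,"ty":0.1,"tz":0,"rx":0,"ry":0,"rz":0},
    {"tx":2,"ty":0.1,"tz":0,"rx":0,"ry":0,"rz":0},
    {"tx":0,"ty":0,"tz":0,"rx":0,"ry":0,"rz":0}
  ]
}}

```text
time: 31.9
tool_pos: [638.7, -35.9, 82.5]
tcp_rot: [3.141, 0.0, 1.608]
contact_force: [0.3, -0.4, -0.8]
grip_width: 15.5
finger_force: 30.0
```

>>> {"method": "carry_out", "body": {
  "plan": [
    {"tx":2,"ty":0.1,"tz":0,"rx":0,"ry":0,"rz":0},
    {"tx":2,"ty":0.1,"tz":0,"rx":0,"ry":0,"rz":0},
    {"tx":0,"ty":0,"tz":0,"rx":0,"ry":0,"rz":0}
  ]
}}

```text
time: 32.2
tool_pos: [642.6, -35.9, 82.4]
tcp_rot: [-3.142, 0.001, 1.608]
contact_force: [-0.7, -3.0, 0.0]
grip_width: 15.6
finger_force: 30.0
```

>>> {"method": "carry_out", "body": {
  "plan": [
    {"tx":1,"ty":-0.5,"tz":0,"rx":0,"ry":0,"rz":0},
    {"tx":1,"ty":0,"tz":0,"rx":0,"ry":0,"rz":0},
    {"tx":0,"ty":0,"tz":0,"rx":0,"ry":0,"rz":0},
    {"tx":0,"ty":0,"tz":0,"rx":0,"ry":0,"rz":0}
  ]
}}

```text
time: 32.6
tool_pos: [644.7, -36.0, 82.6]
tcp_rot: [3.141, 0.0, 1.608]
contact_force: [-1.0, -2.1, -1.7]
grip_width: 15.2
finger_force: 30.0
```

>>> {"method": "carry_out", "body": {
  "plan": [
    {"tx":1,"ty":0,"tz":0,"rx":0,"ry":0,"rz":0},
    {"tx":1,"ty":0,"tz":0,"rx":0,"ry":0,"rz":0},
    {"tx":0,"ty":0,"tz":0,"rx":0,"ry":0,"rz":0},
    {"tx":0,"ty":0,"tz":0,"rx":0,"ry":0,"rz":0}
  ]
}}

```text
time: 33.0
tool_pos: [646.0, -36.0, 82.4]
tcp_rot: [-3.14, -0.0, 1.608]
contact_force: [-4.3, -2.3, 0.2]
grip_width: 15.2
finger_force: 30.0
```

>>> {"method": "carry_out", "body": {
  "plan": [
    {"tx":1.2,"ty":-0.4,"tz":0,"rx":0,"ry":0,"rz":0},
    {"tx":1.2,"ty":0,"tz":0,"rx":0,"ry":0,"rz":0},
    {"tx":1.2,"ty":0,"tz":0,"rx":0,"ry":0,"rz":0},
    {"tx":0,"ty":0,"tz":0,"rx":0,"ry":0,"rz":0},
    {"tx":0,"ty":0,"tz":0,"rx":0,"ry":0,"rz":0}
  ]
}}

```text
time: 33.5
tool_pos: [647.8, -36.0, 81.9]
tcp_rot: [-3.136, -0.001, 1.608]
contact_force: [-9.6, -2.3, 1.7]
grip_width: 15.4
finger_force: 30.0
```

>>> {"method": "carry_out", "body": {
  "plan": [
    {"tx":1,"ty":-0.3,"tz":0,"rx":0,"ry":0,"rz":0},
    {"tx":0,"ty":0,"tz":-0.5,"rx":0,"ry":0,"rz":0},
    {"tx":0,"ty":0,"tz":0,"rx":0,"ry":0,"rz":0}
  ]
}}

```text
time: 33.8
tool_pos: [648.0, -36.1, 81.9]
tcp_rot: [-3.134, -0.001, 1.608]
contact_force: [-13.0, -1.1, 6.4]
grip_width: 15.4
finger_force: 30.0
```

>>> {"method": "carry_out", "body": {
  "plan": [
    {"tx":0,"ty":0,"tz":0,"rx":0,"ry":0,"rz":0},
    {"tx":0,"ty":0,"tz":0,"rx":0,"ry":0,"rz":0},
    {"tx":-2,"ty":0,"tz":0,"rx":0,"ry":0,"rz":0},
    {"tx":0,"ty":0,"tz":0,"rx":0,"ry":0,"rz":0}
  ],
  "gripper": 0.65
}}

```text
time: 34.2
tool_pos: [649.6, -36.5, 82.3]
tcp_rot: [3.14, -0.0, 1.608]
contact_force: [-0.8, 0.1, -0.3]
grip_width: 31.8
finger_force: 0.0
```

>>> {"method": "carry_out", "body": {
  "plan": [
    {"tx":0,"ty":0,"tz":30,"rx":0,"ry":0,"rz":0},
    {"tx":0,"ty":0,"tz":30,"rx":0,"ry":0,"rz":0},
    {"tx":0,"ty":0,"tz":0,"rx":0,"ry":0,"rz":0},
    {"tx":0,"ty":0,"tz":0,"rx":0,"ry":0,"rz":0}
  ]
}}

```text
time: 34.6
tool_pos: [649.7, -36.6, 142.8]
tcp_rot: [3.139, 0.0, 1.608]
contact_force: [0.4, 0.0, -0.4]
grip_width: 32.0
finger_force: 0.0
```

>>> {"method": "carry_out", "body": {
  "plan": [
    {"tx":-3.2,"ty":36.7,"tz":0,"rx":0,"ry":0,"rz":0},
    {"tx":-3.2,"ty":36.8,"tz":0,"rx":0,"ry":0,"rz":0},
    {"tx":-3.2,"ty":36.8,"tz":0,"rx":0,"ry":0,"rz":0},
    {"tx":-3.2,"ty":36.8,"tz":0,"rx":0,"ry":0,"rz":0},
    {"tx":-3.2,"ty":36.8,"tz":0,"rx":0,"ry":0,"rz":0},
    {"tx":-3.2,"ty":36.8,"tz":0,"rx":0,"ry":0,"rz":0},
    {"tx":-3.2,"ty":36.8,"tz":0,"rx":0,"ry":0,"rz":0},
    {"tx":-3.2,"ty":36.8,"tz":0,"rx":0,"ry":0,"rz":0},
    {"tx":-3,"ty":36.7,"tz":0,"rx":0,"ry":0,"rz":0},
    {"tx":0,"ty":0,"tz":0,"rx":0,"ry":0,"rz":0},
    {"tx":0,"ty":0,"tz":0,"rx":0,"ry":0,"rz":0},
    {"tx":0,"ty":0,"tz":0,"rx":0,"ry":0,"rz":0}
  ]
}}

```text
time: 35.8
tool_pos: [620.4, 293.3, 141.1]
tcp_rot: [-3.14, 0.001, 1.607]
contact_force: [0.2, 0.2, -0.5]
grip_width: 31.7
finger_force: 0.0
```

>>> {"method": "carry_out", "body": {
  "plan": [
    {"tx":0,"ty":0,"tz":-20,"rx":0,"ry":0,"rz":0},
    {"tx":0,"ty":0,"tz":-20,"rx":0,"ry":0,"rz":0},
    {"tx":0,"ty":0,"tz":-21.5,"rx":0,"ry":0,"rz":0},
    {"tx":0,"ty":0,"tz":0,"rx":0,"ry":0,"rz":0},
    {"tx":0,"ty":0,"tz":0,"rx":0,"ry":0,"rz":0}
  ]
}}

```text
time: 36.3
tool_pos: [620.8, 293.2, 80.7]
tcp_rot: [-3.141, 0.0, 1.606]
contact_force: [0.1, -0.1, 0.3]
grip_width: 31.6
finger_force: 0.0
```

>>> {"method": "carry_out", "body": {
  "plan": [
    {"tx":0,"ty":0.5,"tz":0,"rx":0,"ry":0,"rz":0},
    {"tx":0,"ty":0,"tz":0,"rx":0,"ry":0,"rz":0},
    {"tx":0,"ty":0,"tz":0,"rx":0,"ry":0,"rz":0},
    {"tx":0,"ty":0,"tz":0,"rx":0,"ry":0,"rz":0},
    {"tx":0,"ty":0,"tz":0,"rx":0,"ry":0,"rz":0}
  ],
  "gripper": 1
}}

```text
time: 36.8
tool_pos: [621.0, 294.9, 81.7]
tcp_rot: [3.14, -0.0, 1.608]
contact_force: [-0.6, -1.5, 6.5]
grip_width: 15.8
finger_force: 30.0
```

>>> {"method": "carry_out", "body": {
  "plan": [
    {"tx":0,"ty":0,"tz":36,"rx":0,"ry":0,"rz":0},
    {"tx":0,"ty":0,"tz":37,"rx":0,"ry":0,"rz":0},
    {"tx":0,"ty":0,"tz":37,"rx":0,"ry":0,"rz":0},
    {"tx":-10.3,"ty":-39.5,"tz":0,"rx":0,"ry":0,"rz":0},
    {"tx":-10.3,"ty":-39.5,"tz":0,"rx":0,"ry":0,"rz":0},
    {"tx":-10.3,"ty":-39.5,"tz":0,"rx":0,"ry":0,"rz":0},
    {"tx":-10.3,"ty":-39.5,"tz":0,"rx":0,"ry":0,"rz":0},
    {"tx":-10.3,"ty":-39.5,"tz":0,"rx":0,"ry":0,"rz":0},
    {"tx":-10.3,"ty":-39.5,"tz":0,"rx":0,"ry":0,"rz":0},
    {"tx":-10.3,"ty":-39.5,"tz":0,"rx":0,"ry":0,"rz":0},
    {"tx":-10.3,"ty":-39.5,"tz":0,"rx":0,"ry":0,"rz":0},
    {"tx":-10.3,"ty":-39.5,"tz":0,"rx":0,"ry":0,"rz":0}
  ]
}}

```text
time: 38.0
tool_pos: [527.0, -62.0, 190.4]
tcp_rot: [-3.141, -0.0, 1.608]
contact_force: [0.3, -0.4, -0.9]
grip_width: 15.4
finger_force: 30.0
```

>>> {"method": "carry_out", "body": {
  "plan": [
    {"tx":-10.1,"ty":-39.5,"tz":0,"rx":0,"ry":0,"rz":0},
    {"tx":0,"ty":0,"tz":0,"rx":0,"ry":0,"rz":0},
    {"tx":0,"ty":0,"tz":0,"rx":0,"ry":0,"rz":0},
    {"tx":0,"ty":0,"tz":0,"rx":0,"ry":0,"rz":0},
    {"tx":0,"ty":0,"tz":0,"rx":0,"ry":0,"rz":0},
    {"tx":0,"ty":0,"tz":0,"rx":0,"ry":0,"rz":0}
  ]
}}

```text
time: 38.6
tool_pos: [517.9, -99.1, 190.5]
tcp_rot: [3.142, -0.0, 1.61]
contact_force: [0.2, 0.5, -1.6]
grip_width: 15.2
finger_force: 30.0
```

>>> {"method": "carry_out", "body": {
  "plan": [
    {"tx":0,"ty":-1.2,"tz":-30,"rx":0,"ry":0,"rz":0},
    {"tx":0,"ty":0,"tz":-30,"rx":0,"ry":0,"rz":0},
    {"tx":0,"ty":0,"tz":-30,"rx":0,"ry":0,"rz":0},
    {"tx":0,"ty":0,"tz":-18,"rx":0,"ry":0,"rz":0},
    {"tx":0,"ty":0,"tz":0,"rx":0,"ry":0,"rz":0},
    {"tx":0,"ty":0,"tz":0,"rx":0,"ry":0,"rz":0},
    {"tx":10,"ty":0.4,"tz":0,"rx":0,"ry":0,"rz":0},
    {"tx":10,"ty":0.4,"tz":0,"rx":0,"ry":0,"rz":0},
    {"tx":10,"ty":0.4,"tz":0,"rx":0,"ry":0,"rz":0},
    {"tx":10,"ty":0.4,"tz":0,"rx":0,"ry":0,"rz":0},
    {"tx":0,"ty":0,"tz":0,"rx":0,"ry":0,"rz":0},
    {"tx":0,"ty":0,"tz":0,"rx":0,"ry":0,"rz":0}
  ]
}}

```text
time: 39.8
tool_pos: [557.7, -99.7, 82.3]
tcp_rot: [-3.141, -0.0, 1.608]
contact_force: [-0.0, -0.6, -0.5]
grip_width: 15.4
finger_force: 30.0
```

>>> {"method": "carry_out", "body": {
  "plan": [
    {"tx":5,"ty":0.2,"tz":0,"rx":0,"ry":0,"rz":0},
    {"tx":5,"ty":0.2,"tz":0,"rx":0,"ry":0,"rz":0},
    {"tx":5,"ty":0.2,"tz":0,"rx":0,"ry":0,"rz":0},
    {"tx":0,"ty":0,"tz":0,"rx":0,"ry":0,"rz":0},
    {"tx":0,"ty":0,"tz":0,"rx":0,"ry":0,"rz":0}
  ]
}}

```text
time: 40.3
tool_pos: [572.7, -99.2, 82.4]
tcp_rot: [-3.141, -0.0, 1.608]
contact_force: [0.1, -0.4, 0.0]
grip_width: 14.9
finger_force: 30.0
```

>>> {"method": "carry_out", "body": {
  "plan": [
    {"tx":2.5,"ty":0.6,"tz":0,"rx":0,"ry":0,"rz":0},
    {"tx":2.5,"ty":0.1,"tz":0,"rx":0,"ry":0,"rz":0},
    {"tx":2.5,"ty":0.1,"tz":0,"rx":0,"ry":0,"rz":0},
    {"tx":2.5,"ty":0.1,"tz":0,"rx":0,"ry":0,"rz":0},
    {"tx":0,"ty":0,"tz":0,"rx":0,"ry":0,"rz":0}
  ]
}}

```text
time: 40.8
tool_pos: [583.1, -98.3, 82.6]
tcp_rot: [3.141, 0.0, 1.608]
contact_force: [0.3, -0.2, -2.0]
grip_width: 15.2
finger_force: 30.0
```

>>> {"method": "carry_out", "body": {
  "plan": [
    {"tx":2.5,"ty":0.1,"tz":0,"rx":0,"ry":0,"rz":0},
    {"tx":2.5,"ty":0.1,"tz":0,"rx":0,"ry":0,"rz":0},
    {"tx":0,"ty":0,"tz":0,"rx":0,"ry":0,"rz":0}
  ]
}}

```text
time: 41.1
tool_pos: [588.1, -98.1, 82.6]
tcp_rot: [3.141, 0.0, 1.608]
contact_force: [-0.2, 0.0, -0.5]
grip_width: 15.5
finger_force: 30.0
```

>>> {"method": "carry_out", "body": {
  "plan": [
    {"tx":2,"ty":0.1,"tz":0,"rx":0,"ry":0,"rz":0},
    {"tx":2,"ty":0.1,"tz":0,"rx":0,"ry":0,"rz":0},
    {"tx":0,"ty":0,"tz":0,"rx":0,"ry":0,"rz":0}
  ]
}}

```text
time: 41.4
tool_pos: [592.0, -97.9, 82.6]
tcp_rot: [3.141, 0.0, 1.608]
contact_force: [0.1, -0.2, -0.9]
grip_width: 15.5
finger_force: 30.0
```

>>> {"method": "carry_out", "body": {
  "plan": [
    {"tx":2,"ty":0.1,"tz":0,"rx":0,"ry":0,"rz":0},
    {"tx":2,"ty":0.1,"tz":0,"rx":0,"ry":0,"rz":0},
    {"tx":0,"ty":0,"tz":0,"rx":0,"ry":0,"rz":0}
  ]
}}

```text
time: 41.7
tool_pos: [596.0, -97.7, 82.5]
tcp_rot: [3.141, 0.0, 1.608]
contact_force: [0.2, 0.3, -1.4]
grip_width: 15.5
finger_force: 30.0
```

>>> {"method": "carry_out", "body": {
  "plan": [
    {"tx":2,"ty":0.1,"tz":0,"rx":0,"ry":0,"rz":0},
    {"tx":2,"ty":0.1,"tz":0,"rx":0,"ry":0,"rz":0},
    {"tx":2,"ty":0.1,"tz":0,"rx":0,"ry":0,"rz":0},
    {"tx":0,"ty":0,"tz":0,"rx":0,"ry":0,"rz":0}
  ]
}}

```text
time: 42.1
tool_pos: [602.0, -97.4, 82.5]
tcp_rot: [3.141, 0.0, 1.608]
contact_force: [0.5, 0.6, -0.7]
grip_width: 15.1
finger_force: 30.0
```

>>> {"method": "carry_out", "body": {
  "plan": [
    {"tx":2,"ty":0.1,"tz":0,"rx":0,"ry":0,"rz":0},
    {"tx":2,"ty":0.1,"tz":0,"rx":0,"ry":0,"rz":0},
    {"tx":2,"ty":0,"tz":0,"rx":0,"ry":0,"rz":0},
    {"tx":0,"ty":0,"tz":0,"rx":0,"ry":0,"rz":0}
  ]
}}

```text
time: 42.5
tool_pos: [608.0, -97.2, 82.5]
tcp_rot: [3.141, 0.0, 1.608]
contact_force: [-0.4, 0.1, -0.7]
grip_width: 15.5
finger_force: 30.0
```

>>> {"method": "carry_out", "body": {
  "plan": [
    {"tx":2,"ty":0.1,"tz":0,"rx":0,"ry":0,"rz":0},
    {"tx":2,"ty":0.1,"tz":0,"rx":0,"ry":0,"rz":0},
    {"tx":0,"ty":0,"tz":0,"rx":0,"ry":0,"rz":0}
  ]
}}

```text
time: 42.8
tool_pos: [612.0, -97.0, 82.6]
tcp_rot: [3.141, 0.0, 1.608]
contact_force: [-0.7, 0.4, -0.6]
grip_width: 15.5
finger_force: 30.0
```

>>> {"method": "carry_out", "body": {
  "plan": [
    {"tx":2,"ty":0.1,"tz":0,"rx":0,"ry":0,"rz":0},
    {"tx":2,"ty":0,"tz":0,"rx":0,"ry":0,"rz":0},
    {"tx":0,"ty":0,"tz":0,"rx":0,"ry":0,"rz":0}
  ]
}}

```text
time: 43.1
tool_pos: [616.0, -96.9, 82.6]
tcp_rot: [3.141, 0.0, 1.608]
contact_force: [0.6, -0.6, -1.0]
grip_width: 15.2
finger_force: 30.0
```

>>> {"method": "carry_out", "body": {
  "plan": [
    {"tx":2,"ty":0.1,"tz":0,"rx":0,"ry":0,"rz":0},
    {"tx":2,"ty":0,"tz":0,"rx":0,"ry":0,"rz":0},
    {"tx":0,"ty":0,"tz":0,"rx":0,"ry":0,"rz":0}
  ]
}}

```text
time: 43.4
tool_pos: [620.0, -96.9, 82.6]
tcp_rot: [3.141, 0.0, 1.608]
contact_force: [0.4, -0.1, -0.7]
grip_width: 15.5
finger_force: 30.0
```

>>> {"method": "carry_out", "body": {
  "plan": [
    {"tx":1.5,"ty":0,"tz":0,"rx":0,"ry":0,"rz":0},
    {"tx":0,"ty":0,"tz":0,"rx":0,"ry":0,"rz":0}
  ]
}}

```text
time: 43.6
tool_pos: [620.9, -96.8, 82.4]
tcp_rot: [-3.141, -0.0, 1.608]
contact_force: [-1.2, -0.6, -1.1]
grip_width: 15.3
finger_force: 30.0
```

>>> {"method": "carry_out", "body": {
  "plan": [
    {"tx":1.5,"ty":0.1,"tz":0,"rx":0,"ry":0,"rz":0},
    {"tx":0,"ty":0,"tz":0,"rx":0,"ry":0,"rz":0}
  ]
}}

```text
time: 43.8
tool_pos: [621.8, -96.8, 82.2]
tcp_rot: [-3.139, -0.0, 1.608]
contact_force: [-4.9, -1.5, 0.3]
grip_width: 15.3
finger_force: 30.0
```

>>> {"method": "carry_out", "body": {
  "plan": [
    {"tx":1.5,"ty":0,"tz":0,"rx":0,"ry":0,"rz":0},
    {"tx":0,"ty":0,"tz":0,"rx":0,"ry":0,"rz":0}
  ]
}}

```text
time: 44.0
tool_pos: [622.6, -96.8, 82.1]
tcp_rot: [-3.138, -0.0, 1.608]
contact_force: [-6.2, -1.2, 1.5]
grip_width: 15.5
finger_force: 30.0
```

Contact at g≈+13, so this one is yellow. I push to more than 10 N and release.

>>> {"method": "carry_out", "body": {
  "plan": [
    {"tx":1.3,"ty":-0.2,"tz":0,"rx":0,"ry":0,"rz":0},
    {"tx":1.3,"ty":0,"tz":0,"rx":0,"ry":0,"rz":0},
    {"tx":0.6,"ty":0,"tz":-0.5,"rx":0,"ry":0,"rz":0},
    {"tx":0,"ty":0,"tz":0,"rx":0,"ry":0,"rz":0},
    {"tx":0,"ty":0,"tz":0,"rx":0,"ry":0,"rz":0}
  ]
}}

```text
time: 44.5
tool_pos: [623.5, -96.7, 81.8]
tcp_rot: [-3.133, -0.001, 1.608]
contact_force: [-15.7, -1.6, 8.6]
grip_width: 15.4
finger_force: 30.1
```

>>> {"method": "carry_out", "body": {
  "plan": [
    {"tx":0,"ty":0,"tz":0,"rx":0,"ry":0,"rz":0},
    {"tx":0,"ty":0,"tz":0,"rx":0,"ry":0,"rz":0},
    {"tx":-2,"ty":0,"tz":0,"rx":0,"ry":0,"rz":0},
    {"tx":0,"ty":0,"tz":0,"rx":0,"ry":0,"rz":0}
  ],
  "gripper": 0.65
}}

```text
time: 44.9
tool_pos: [625.9, -96.8, 82.3]
tcp_rot: [3.14, 0.0, 1.608]
contact_force: [-0.1, -1.1, -0.2]
grip_width: 32.1
finger_force: 0.0
```

>>> {"method": "carry_out", "body": {
  "plan": [
    {"tx":0,"ty":0,"tz":30,"rx":0,"ry":0,"rz":0},
    {"tx":0,"ty":0,"tz":30,"rx":0,"ry":0,"rz":0},
    {"tx":0,"ty":0,"tz":40,"rx":0,"ry":0,"rz":0},
    {"tx":-40,"ty":0,"tz":0,"rx":0,"ry":0,"rz":0},
    {"tx":-40,"ty":0,"tz":0,"rx":0,"ry":0,"rz":0},
    {"tx":-40,"ty":0,"tz":0,"rx":0,"ry":0,"rz":0},
    {"tx":-40,"ty":0,"tz":0,"rx":0,"ry":0,"rz":0},
    {"tx":-30,"ty":0,"tz":0,"rx":0,"ry":0,"rz":0},
    {"tx":0,"ty":0,"tz":0,"rx":0,"ry":0,"rz":0},
    {"tx":0,"ty":0,"tz":0,"rx":0,"ry":0,"rz":0}
  ]
}}

```text
time: 45.9
tool_pos: [436.2, -97.2, 182.8]
tcp_rot: [3.139, 0.001, 1.607]
contact_force: [0.8, -0.9, -0.0]
grip_width: 31.9
finger_force: 0.0
```

```bash
python3 - <<'E'
from h import *
t=cap('top','t2.png');s=cap('scene','s2.png')
a=cv2.resize(t[140:240,200:340],(560,400),interpolation=cv2.INTER_CUBIC)
b=cv2.resize(t[150:290,330:470],(400,400),interpolation=cv2.INTER_CUBIC)[:, :240]
cv2.imwrite('pics/c2.png',np.hstack([a,b])[:,:,::-1])
c=cv2.resize(s[80:320,180:360],(450,600),interpolation=cv2.INTER_CUBIC)
cv2.imwrite('pics/c3.png',c[:,:,::-1])
E
```

```text
(no output)
```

View pics/c2.png

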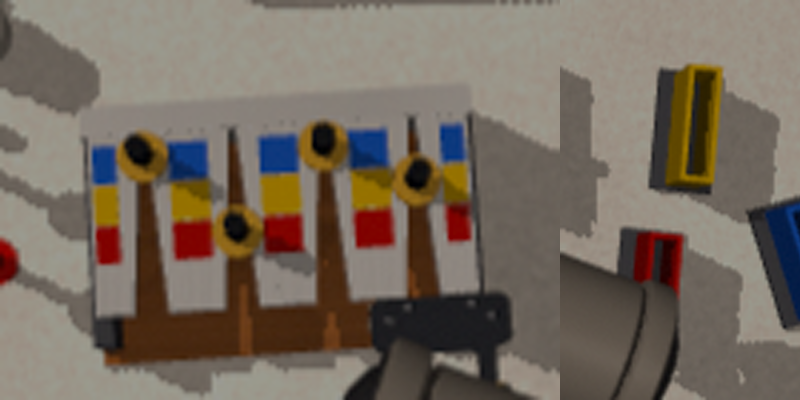

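View pics/c3.png

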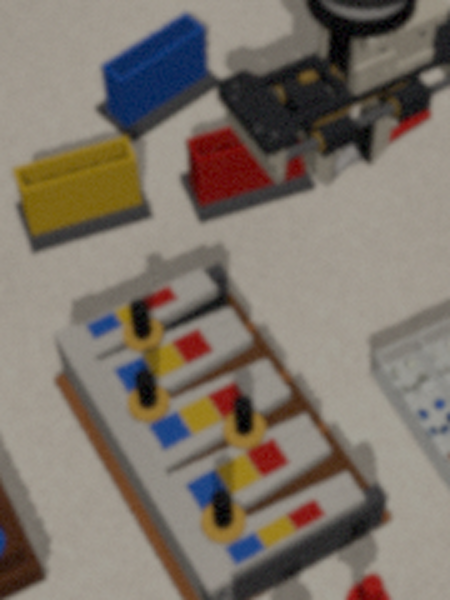

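Both views show all four mandrels hanging wedged: lane 3 blue, crop (143,157); lane 2 red (237,230); lane 1 blue (324,145); lane 0 yellow (416,176). The arm hides the red trough, so I move aside to measure the troughs.

>>> {"method": "carry_out", "body": {
  "plan": [
    {"tx":0,"ty":40,"tz":0,"rx":0,"ry":0,"rz":0},
    {"tx":0,"ty":40,"tz":0,"rx":0,"ry":0,"rz":0},
    {"tx":0,"ty":40,"tz":0,"rx":0,"ry":0,"rz":0},
    {"tx":0,"ty":40,"tz":0,"rx":0,"ry":0,"rz":0},
    {"tx":0,"ty":40,"tz":0,"rx":0,"ry":0,"rz":0},
    {"tx":0,"ty":0,"tz":0,"rx":0,"ry":0,"rz":0}
  ]
}}

```text
time: 46.6
tool_pos: [436.1, 107.4, 181.9]
tcp_rot: [3.141, -0.001, 1.613]
contact_force: [0.5, -0.2, -0.5]
grip_width: 32.1
finger_force: 0.0
```

```bash
cat > tr.py <<'E'
from h import *
def mask(im,c):
    h=cv2.cvtColor(im,cv2.COLOR_RGB2HSV);H,S,V=[h[...,i].astype(int) for i in range(3)]
    return ((S>120)&{'red':(H<6)|(H>172),'yellow':(H>17)&(H<33),'blue':(H>100)&(H<125)}[c]).astype(np.uint8),V
E
python3 - <<'E'
from tr import *
np.set_printoptions(precision=1,suppress=True,linewidth=150)
t=cap('top','t3.png');s=cap('scene','s3.png')
for n,im,roi in(('top',t,(335,430,160,290)),('scene',s,(180,312,85,185))):
    x0,x1,y0,y1=roi
    for c in('red','yellow','blue'):
        m,V=mask(im,c);k=np.zeros_like(m);k[y0:y1,x0:x1]=m[y0:y1,x0:x1]
        nn,l,st,ce=cv2.connectedComponentsWithStats(k);i=1+st[1:,4].argmax()
        v=V[l==i];print(n,c,st[i],ce[i],np.histogram(v,bins=range(0,270,15))[0])
f=lambda im,x0,x1,y0,y1,k:cv2.resize(im[y0:y1,x0:x1],None,fx=k,fy=k,interpolation=cv2.INTER_CUBIC)[:,:,::-1]
cv2.imwrite('pics/c4.png',f(t,345,425,165,285,5));cv2.imwrite('pics/c5.png',f(s,180,312,90,185,6))
E
```

```text
top red [353 231  20  43 610] [363.  252.2] [  0   0 100  45  27 204  49  58 127   0   0   0   0   0   0   0   0]
top yellow [367 172  20  44 654] [376.6 193.8] [  0   0  66  94  23  34 211  51  36 130   9   0   0   0   0   0   0]
top blue [402 220  28  43 791] [416.3 241.2] [  0   0 159  22 348  76  34  69  83   0   0   0   0   0   0   0   0]
scene red [ 255  124   47   38 1265] [278.4 142.4] [  0   0   0   0   6  33 117 889 211   9   0   0   0   0   0   0   0]
scene yellow [ 186  134   51   40 1340] [211.3 153.9] [  0   0   0   0   0   1  20  61 811 423  24   0   0   0   0   0   0]
scene blue [ 222   86   40   45 1078] [241.8 107.9] [  0   0   0   0   0  31 821 177  49   0   0   0   0   0   0   0   0]
```

View pics/c4.png

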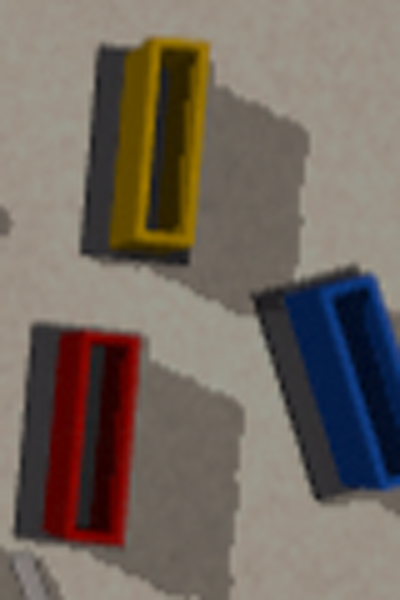

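View pics/c5.png

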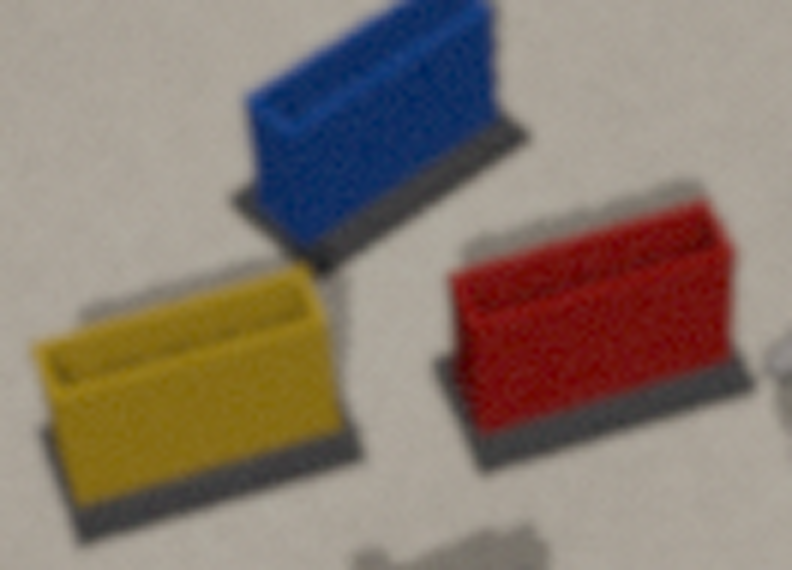

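The top crop shows the yellow rim at about (160–210, 40–247) and the red rim at (80–140, 332–545). The blue trough has been knocked to the right, its rim running from about (330,285) and cut off at the crop edge. The scene crop shows all three upright.

```bash
cat >> tr.py <<'E'
def rim(t,c,th,show=True):
    x0,x1,y0,y1=(335,450,150,300)
    m,V=mask(t,c);m=m&(V>th);k=np.zeros_like(m);k[y0:y1,x0:x1]=m[y0:y1,x0:x1]
    nn,l,st,ce=cv2.connectedComponentsWithStats(k);i=1+st[1:,4].argmax()
    p=np.argwhere(l==i)[:,::-1].astype(float)
    X=np.array([plane('top',u,v,72)[:2] for u,v in p]).astype(np.float32)
    (cx,cy),sz,a=cv2.minAreaRect(X);b=cv2.boxPoints(((cx,cy),sz,a))
    e=[b[1]-b[0],b[2]-b[1]];e=max(e,key=np.linalg.norm);e=e*np.sign(e[0]);e/=np.linalg.norm(e)
    print(c,st[i,4],'centre',np.round([cx,cy],1),'size',np.round(sz,1),'yaw',np.arctan2(e[1],e[0]).round(3),'slots',np.round([cx,cy]+25*e,1),np.round([cx,cy]-25*e,1))
TH=(('red',98),('yellow',118),('blue',93))
E
python3 - <<'E'
from tr import *
np.set_printoptions(precision=1,suppress=True)
t=cv2.imread('pics/t3.png')[:,:,::-1].copy()
for c,th in TH: rim(t,c,th)
for n,p,q in(('y',(186.3,147.5),(386.8,173)),('y',(230.8,134.7),(383.2,214.4)),('r',(255.8,136.3),(373,232)),('r',(298,124.2),(370,274)),('b',(221.7,106.7),(419.6,220.4))): print(n,*two(p,q),plane('top',*q,72)[:2],plane('scene',*p,72)[:2])
# top-only positions of mandrel tops/gauge for bias
for n,q in(('ry mid',(0,0)),): pass
E
```

```text
red 207 centre [ 438.8 -252.1] size [ 32.  109.7] yaw -0.132 slots [ 463.6 -255.4] [ 414.1 -248.8]
yellow 175 centre [ 595.1 -296.9] size [ 31.3 108.9] yaw -0.131 slots [ 619.9 -300.2] [ 570.3 -293.7]
blue 190 centre [ 463.9 -398.2] size [109.7  30.9] yaw 0.25 slots [ 488.1 -392. ] [ 439.7 -404.4]
y [ 647.1 -321.2   64.7] 2.3596838349976568 [ 647.  -319.9] [ 647.5 -313.9]
y [ 538.1 -307.6   62.7] 2.1731369126118723 [ 536.6 -304.6] [ 541.8 -300.3]
r [ 490.2 -277.1   61.8] 2.1718728543892714 [ 490.9 -275.3] [ 493.1 -267.9]
r [ 380.9 -265.7   57.1] 0.7871983759891036 [ 381.8 -262.2] [ 388.6 -253.9]
b [ 518.5 -404.1   60.6] 0.014902537141205967 [ 518.  -400.1] [ 522.3 -392.9]
```

```bash
python3 - <<'E'
from m import *
np.set_printoptions(precision=1,suppress=True)
t=cv2.imread('pics/t3.png')[:,:,::-1].copy();s=cv2.imread('pics/s3.png')[:,:,::-1].copy()
true=np.array([(643.2,84.1),(591.7,22.9),(647.7,-36.1),(623.2,-96.8)])
for n,im,roi in(('top',t,(222,318,165,205)),('scene',s,(220,290,190,300))):
    for c,z in(('black',96),):
        B=[(b[0],b[1]) for b in blobs(im,c,roi,25,200)]
        for p,a in B:
            X=plane(n,*p,z)[:2];i=np.linalg.norm(true-X,axis=1).argmin();print(n,a,X,X-true[i])
E
```

```text
top 34 [646.3 -35.7] [-1.4  0.4]
top 34 [642.5  84.5] [-0.7  0.4]
top 31 [621.9 -96.1] [-1.3  0.7]
top 29 [590.5  22.4] [-1.2 -0.5]
scene 41 [569.  -81.2] [-54.2  15.6]
scene 64 [624.5 -97.7] [ 1.3 -0.9]
scene 70 [649.3 -36.4] [ 1.6 -0.3]
scene 62 [593.5  21.4] [ 1.8 -1.5]
scene 69 [644.4  83. ] [ 1.2 -1.1]
```

>>> {"method": "carry_out", "body": {
  "plan": [
    {"tx":35.3,"ty":-23.9,"tz":-5,"rx":0,"ry":0,"rz":0},
    {"tx":35.3,"ty":-23.9,"tz":-5,"rx":0,"ry":0,"rz":0},
    {"tx":35.3,"ty":-23.9,"tz":-5,"rx":0,"ry":0,"rz":0},
    {"tx":35.3,"ty":-23.9,"tz":-5,"rx":0,"ry":0,"rz":0},
    {"tx":35.3,"ty":-23.9,"tz":-5,"rx":0,"ry":0,"rz":0},
    {"tx":35.2,"ty":-24,"tz":-5,"rx":0,"ry":0,"rz":0},
    {"tx":0,"ty":0,"tz":0,"rx":0,"ry":0,"rz":0},
    {"tx":0,"ty":0,"tz":0,"rx":0,"ry":0,"rz":0},
    {"tx":0,"ty":0,"tz":0,"rx":0,"ry":0,"rz":0},
    {"tx":0,"ty":0,"tz":0,"rx":0,"ry":0,"rz":0}
  ]
}}

```text
time: 47.7
tool_pos: [646.6, -40.0, 152.6]
tcp_rot: [3.141, 0.0, 1.608]
contact_force: [0.6, 0.4, 0.2]
grip_width: 32.0
finger_force: 0.0
```

>>> {"method": "carry_out", "body": {
  "plan": [
    {"tx":0,"ty":0,"tz":-20,"rx":0,"ry":0,"rz":0},
    {"tx":0,"ty":0,"tz":-20,"rx":0,"ry":0,"rz":0},
    {"tx":0,"ty":0,"tz":-20,"rx":0,"ry":0,"rz":0},
    {"tx":0,"ty":0,"tz":-10,"rx":0,"ry":0,"rz":0},
    {"tx":0,"ty":0,"tz":0,"rx":0,"ry":0,"rz":0},
    {"tx":0,"ty":0,"tz":0,"rx":0,"ry":0,"rz":0}
  ]
}}

```text
time: 48.3
tool_pos: [647.5, -40.2, 83.1]
tcp_rot: [3.14, 0.0, 1.608]
contact_force: [0.6, -0.0, -0.4]
grip_width: 32.0
finger_force: 0.0
```

>>> {"method": "carry_out", "body": {
  "plan": [
    {"tx":0,"ty":4,"tz":-1.5,"rx":0,"ry":0,"rz":0},
    {"tx":0,"ty":0,"tz":0,"rx":0,"ry":0,"rz":0},
    {"tx":0,"ty":0,"tz":0,"rx":0,"ry":0,"rz":0}
  ]
}}

```text
time: 48.6
tool_pos: [647.4, -36.2, 81.2]
tcp_rot: [3.141, 0.0, 1.608]
contact_force: [-0.9, -0.1, 0.1]
grip_width: 32.1
finger_force: 0.0
```

>>> {"method": "carry_out", "body": {
  "plan": [
    {"tx":0,"ty":0,"tz":0,"rx":0,"ry":0,"rz":0},
    {"tx":0,"ty":0,"tz":0,"rx":0,"ry":0,"rz":0},
    {"tx":0,"ty":0,"tz":0,"rx":0,"ry":0,"rz":0},
    {"tx":0,"ty":0,"tz":0,"rx":0,"ry":0,"rz":0},
    {"tx":0,"ty":0,"tz":0,"rx":0,"ry":0,"rz":0}
  ],
  "gripper": 1
}}

```text
time: 49.1
tool_pos: [647.3, -36.5, 80.6]
tcp_rot: [3.141, 0.0, 1.608]
contact_force: [1.3, 0.1, -0.4]
grip_width: 15.7
finger_force: 30.0
```

>>> {"method": "carry_out", "body": {
  "plan": [
    {"tx":0,"ty":0,"tz":20,"rx":0,"ry":0,"rz":0},
    {"tx":0,"ty":0,"tz":30,"rx":0,"ry":0,"rz":0},
    {"tx":0,"ty":0,"tz":30,"rx":0,"ry":0,"rz":0},
    {"tx":0,"ty":0,"tz":30,"rx":0,"ry":0,"rz":0},
    {"tx":0,"ty":0,"tz":0,"rx":0,"ry":0,"rz":0}
  ]
}}

```text
time: 49.6
tool_pos: [649.1, -36.7, 195.4]
tcp_rot: [3.133, 0.002, 1.608]
contact_force: [1.9, 0.0, -0.7]
grip_width: 15.4
finger_force: 30.0
```

>>> {"method": "carry_out", "body": {
  "plan": [
    {"tx":-17.6,"ty":-39.5,"tz":0,"rx":0,"ry":0,"rz":0},
    {"tx":-17.6,"ty":-39.5,"tz":0,"rx":0,"ry":0,"rz":0},
    {"tx":-17.6,"ty":-39.5,"tz":0,"rx":0,"ry":0,"rz":0},
    {"tx":-17.6,"ty":-39.5,"tz":0,"rx":0,"ry":0,"rz":0},
    {"tx":-17.6,"ty":-39.5,"tz":0,"rx":0,"ry":0,"rz":0},
    {"tx":-17.6,"ty":-39.5,"tz":0,"rx":0,"ry":0,"rz":0},
    {"tx":-17.6,"ty":-39.5,"tz":0,"rx":0,"ry":0,"rz":0},
    {"tx":-17.6,"ty":-39.5,"tz":0,"rx":0,"ry":0,"rz":0},
    {"tx":-17.6,"ty":-39.6,"tz":0,"rx":0,"ry":0,"rz":0},
    {"tx":0,"ty":0,"tz":0,"rx":0,"ry":0,"rz":0},
    {"tx":0,"ty":0,"tz":0,"rx":0,"ry":0,"rz":0},
    {"tx":0,"ty":0,"tz":0,"rx":0,"ry":0,"rz":0}
  ]
}}

```text
time: 50.8
tool_pos: [488.8, -390.9, 189.7]
tcp_rot: [-3.141, -0.002, 1.608]
contact_force: [-0.0, -0.5, -1.1]
grip_width: 15.6
finger_force: 30.0
```

>>> {"method": "carry_out", "body": {
  "plan": [
    {"tx":0,"ty":0,"tz":-20,"rx":0,"ry":0,"rz":0},
    {"tx":0,"ty":0,"tz":-20,"rx":0,"ry":0,"rz":0},
    {"tx":0,"ty":0,"tz":0,"rx":0,"ry":0,"rz":0},
    {"tx":0,"ty":0,"tz":0,"rx":0,"ry":0,"rz":0},
    {"tx":0,"ty":0,"tz":0,"rx":0,"ry":0,"rz":0}
  ]
}}

```text
time: 51.3
tool_pos: [489.6, -391.8, 151.8]
tcp_rot: [3.14, 0.001, 1.609]
contact_force: [0.8, -0.3, -0.8]
grip_width: 15.6
finger_force: 30.0
```

```bash
python3 - <<'E'
from h import *
s=cap('scene','s4.png');t=cap('top','t4.png')
print(bot.get_obs()['tool_pos'])
cv2.imwrite('pics/c6.png',np.hstack([cv2.resize(s[50:150,190:290],(500,500),interpolation=cv2.INTER_CUBIC),cv2.resize(t[200:300,380:440],(300,500),interpolation=cv2.INTER_CUBIC)])[:,:,::-1])
E
```

```text
[ 489.33867176 -392.12105686  151.78667786]
```

View pics/c6.png

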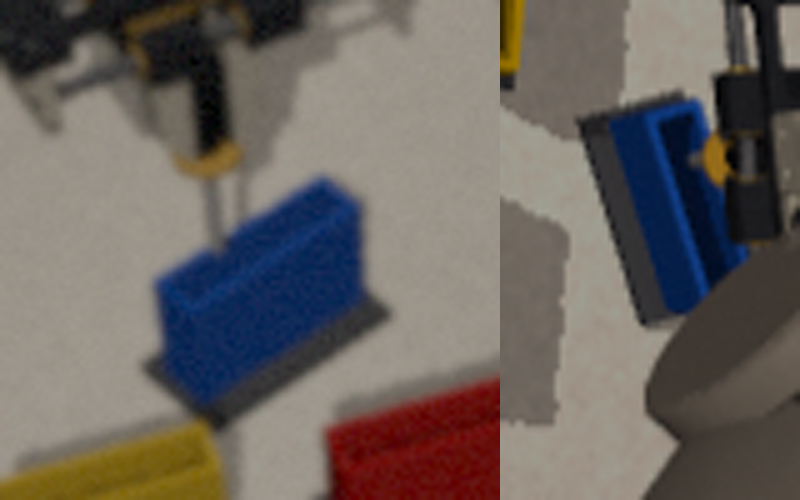

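The scene crop shows the shaft tip at crop (220,240), just above the blue opening. The top crop shows the tip at about (695,160), inside the opening. I compare tip and rim numerically within each view.

```bash
python3 - <<'E'
from tr import *
np.set_printoptions(precision=1,suppress=True)
S=lambda u,v:(190+u/5,50+v/5)
T=lambda u,v:(380+(u-500)/5,200+v/5)
tcp=np.array([489.3,-392.1]); zt=151.8-81+14-0.5
print('tip px expected',proj('scene',[*tcp,zt]),proj('top',[*tcp,zt]),'seen',S(220,243),T(693,160))
print('bias scene',plane('scene',*S(220,243),zt)[:2]-tcp,'top',plane('top',*T(693,160),zt)[:2]-tcp)
for n,c in(('back-far',(158,280)),('back-near',(325,178)),('front-near',(362,205)),('front-far',(190,310))): print(n,plane('scene',*S(*c),72)[:2])
print('mid scene',np.mean([plane('scene',*S(*c),72)[:2] for c in((158,280),(325,178),(362,205),(190,310))],0))
E
```

```text
tip px expected [233.7  98.4] [418.8 231.2] seen (234.0, 98.6) (418.6, 232.0)
bias scene [-0.4  0.8] top [-2.   0.7]
back-far [ 521.5 -395.1]
back-near [ 418.1 -419.7]
front-near [ 410.7 -393.5]
front-far [ 516.5 -369.4]
mid scene [ 466.7 -394.4]
```

>>> {"method": "carry_out", "body": {
  "plan": [
    {"tx":1,"ty":1.2,"tz":0,"rx":0,"ry":0,"rz":0},
    {"tx":0,"ty":0,"tz":-10,"rx":0,"ry":0,"rz":0},
    {"tx":0,"ty":0,"tz":-10,"rx":0,"ry":0,"rz":0},
    {"tx":0,"ty":0,"tz":0,"rx":0,"ry":0,"rz":0},
    {"tx":0,"ty":0,"tz":0,"rx":0,"ry":0,"rz":0}
  ]
}}

```text
time: 51.9
tool_pos: [489.4, -390.6, 129.8]
tcp_rot: [-3.141, -0.001, 1.608]
contact_force: [-0.3, -0.4, -0.4]
grip_width: 15.3
finger_force: 30.0
```

>>> {"method": "carry_out", "body": {
  "plan": [
    {"tx":0,"ty":0,"tz":-15,"rx":0,"ry":0,"rz":0},
    {"tx":0,"ty":0,"tz":-15,"rx":0,"ry":0,"rz":0},
    {"tx":0,"ty":0,"tz":0,"rx":0,"ry":0,"rz":0},
    {"tx":0,"ty":0,"tz":0,"rx":0,"ry":0,"rz":0}
  ]
}}

```text
time: 52.3
tool_pos: [489.8, -391.0, 100.9]
tcp_rot: [3.141, 0.0, 1.608]
contact_force: [0.2, -0.5, -0.3]
grip_width: 15.4
finger_force: 30.0
```

>>> {"method": "carry_out", "body": {
  "plan": [
    {"tx":0,"ty":0,"tz":-10,"rx":0,"ry":0,"rz":0},
    {"tx":0,"ty":0,"tz":-7,"rx":0,"ry":0,"rz":0},
    {"tx":0,"ty":0,"tz":-1,"rx":0,"ry":0,"rz":0},
    {"tx":0,"ty":0,"tz":-1,"rx":0,"ry":0,"rz":0},
    {"tx":0,"ty":0,"tz":0,"rx":0,"ry":0,"rz":0}
  ]
}}

```text
time: 52.8
tool_pos: [489.8, -390.9, 81.6]
tcp_rot: [3.141, 0.0, 1.608]
contact_force: [1.1, -0.3, -1.1]
grip_width: 15.6
finger_force: 30.0
```

>>> {"method": "carry_out", "body": {
  "plan": [
    {"tx":0,"ty":0,"tz":0,"rx":0,"ry":0,"rz":0},
    {"tx":0,"ty":0,"tz":0,"rx":0,"ry":0,"rz":0},
    {"tx":0,"ty":0,"tz":0,"rx":0,"ry":0,"rz":0},
    {"tx":0,"ty":0,"tz":0,"rx":0,"ry":0,"rz":0}
  ],
  "gripper": 0.65
}}

```text
time: 53.2
tool_pos: [489.8, -390.9, 81.7]
tcp_rot: [3.141, 0.0, 1.608]
contact_force: [-0.4, 0.6, -0.4]
grip_width: 32.8
finger_force: 0.0
```

>>> {"method": "carry_out", "body": {
  "plan": [
    {"tx":0,"ty":0,"tz":20,"rx":0,"ry":0,"rz":0},
    {"tx":0,"ty":0,"tz":30,"rx":0,"ry":0,"rz":0},
    {"tx":0,"ty":0,"tz":30,"rx":0,"ry":0,"rz":0},
    {"tx":0,"ty":0,"tz":0,"rx":0,"ry":0,"rz":0},
    {"tx":0,"ty":0,"tz":0,"rx":0,"ry":0,"rz":0}
  ]
}}

```text
time: 53.7
tool_pos: [489.9, -390.9, 162.1]
tcp_rot: [3.141, 0.001, 1.608]
contact_force: [0.8, 0.7, -1.3]
grip_width: 32.3
finger_force: 0.0
```

>>> {"method": "carry_out", "body": {
  "plan": [
    {"tx":12.8,"ty":39.5,"tz":0,"rx":0,"ry":0,"rz":0},
    {"tx":12.8,"ty":39.6,"tz":0,"rx":0,"ry":0,"rz":0},
    {"tx":12.8,"ty":39.6,"tz":0,"rx":0,"ry":0,"rz":0},
    {"tx":12.8,"ty":39.6,"tz":0,"rx":0,"ry":0,"rz":0},
    {"tx":12.8,"ty":39.6,"tz":0,"rx":0,"ry":0,"rz":0},
    {"tx":12.8,"ty":39.6,"tz":0,"rx":0,"ry":0,"rz":0},
    {"tx":12.8,"ty":39.6,"tz":0,"rx":0,"ry":0,"rz":0},
    {"tx":12.8,"ty":39.6,"tz":0,"rx":0,"ry":0,"rz":0},
    {"tx":12.8,"ty":39.6,"tz":0,"rx":0,"ry":0,"rz":0},
    {"tx":12.7,"ty":39.6,"tz":0,"rx":0,"ry":0,"rz":0},
    {"tx":12.7,"ty":39.6,"tz":0,"rx":0,"ry":0,"rz":0},
    {"tx":12.7,"ty":39.5,"tz":0,"rx":0,"ry":0,"rz":0}
  ]
}}

```text
time: 54.9
tool_pos: [642.4, 85.9, 159.7]
tcp_rot: [-3.139, 0.0, 1.608]
contact_force: [-0.4, -0.3, -0.4]
grip_width: 32.1
finger_force: 0.0
```

>>> {"method": "carry_out", "body": {
  "plan": [
    {"tx":0,"ty":0,"tz":0,"rx":0,"ry":0,"rz":0},
    {"tx":0,"ty":0,"tz":-20,"rx":0,"ry":0,"rz":0},
    {"tx":0,"ty":0,"tz":-15,"rx":0,"ry":0,"rz":0},
    {"tx":0,"ty":0,"tz":0,"rx":0,"ry":0,"rz":0},
    {"tx":0,"ty":0,"tz":0,"rx":0,"ry":0,"rz":0},
    {"tx":0,"ty":0,"tz":0,"rx":0,"ry":0,"rz":0}
  ]
}}

```text
time: 55.5
tool_pos: [643.3, 83.7, 127.1]
tcp_rot: [3.141, 0.0, 1.607]
contact_force: [-0.8, -0.0, 0.5]
grip_width: 32.2
finger_force: 0.0
```

```bash
python3 - <<'E'
from tr import *
t=cap('top','t5.png');s=cap('scene','s5.png')
for c,th in TH: rim(t,c,th)
f=lambda im,x0,x1,y0,y1,k:cv2.resize(im[y0:y1,x0:x1],None,fx=k,fy=k,interpolation=cv2.INTER_CUBIC)[:,:,::-1]
cv2.imwrite('pics/c7.png',np.hstack([f(s,180,310,65,185,4),np.vstack([f(t,345,435,160,280,4)])[:480]]))
E
```

```text
red 42 centre [ 324.9 -229.4] size [28.6 12.8] yaw 1.542 slots [ 325.6 -204.4] [ 324.2 -254.4]
yellow 205 centre [ 595.  -296.5] size [ 32.2 108.6] yaw -0.131 slots [ 619.8 -299.8] [ 570.2 -293.2]
blue 73 centre [ 441.9 -415.7] size [25.6 71.3] yaw -0.179 slots [ 466.5 -420.1] [ 417.3 -411.2]
```

View pics/c7.png

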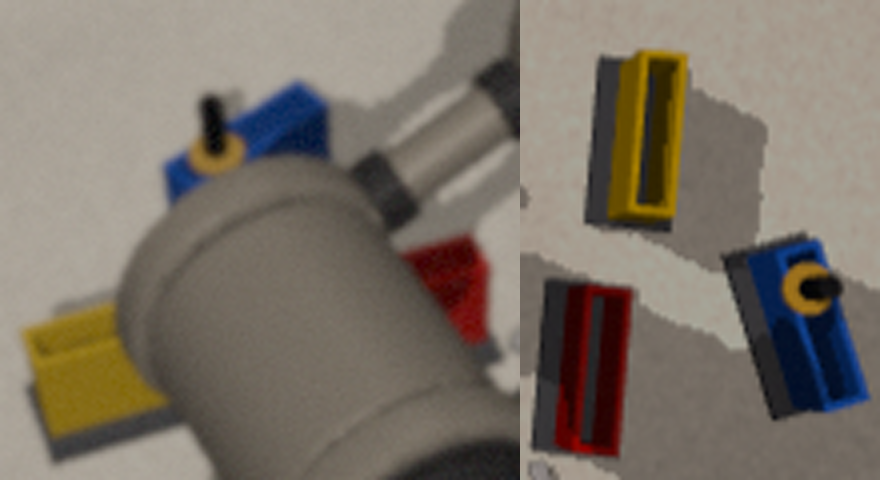

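The crop shows the first mandrel seated in the blue trough: scene collar at (217,152), top collar at (805,288). Next is the lane 3 mandrel, also blue.

>>> {"method": "carry_out", "body": {
  "plan": [
    {"tx":0,"ty":0.3,"tz":-20,"rx":0,"ry":0,"rz":0},
    {"tx":0,"ty":0,"tz":-20,"rx":0,"ry":0,"rz":0},
    {"tx":0,"ty":0,"tz":-6,"rx":0,"ry":0,"rz":0},
    {"tx":0,"ty":0,"tz":0,"rx":0,"ry":0,"rz":0},
    {"tx":0,"ty":0,"tz":0,"rx":0,"ry":0,"rz":0}
  ]
}}

```text
time: 56.1
tool_pos: [643.7, 84.5, 81.6]
tcp_rot: [3.14, 0.0, 1.608]
contact_force: [-0.4, 0.1, -0.1]
grip_width: 31.9
finger_force: 0.0
```

>>> {"method": "carry_out", "body": {
  "plan": [
    {"tx":0,"ty":0,"tz":0,"rx":0,"ry":0,"rz":0},
    {"tx":0,"ty":0,"tz":0,"rx":0,"ry":0,"rz":0},
    {"tx":0,"ty":0,"tz":0,"rx":0,"ry":0,"rz":0},
    {"tx":0,"ty":0,"tz":0,"rx":0,"ry":0,"rz":0},
    {"tx":0,"ty":0,"tz":0,"rx":0,"ry":0,"rz":0}
  ],
  "gripper": 1
}}

```text
time: 56.6
tool_pos: [643.2, 84.5, 81.3]
tcp_rot: [3.141, 0.0, 1.608]
contact_force: [-2.1, 0.1, 5.8]
grip_width: 15.8
finger_force: 30.0
```

>>> {"method": "carry_out", "body": {
  "plan": [
    {"tx":0,"ty":0,"tz":20,"rx":0,"ry":0,"rz":0},
    {"tx":0,"ty":0,"tz":35,"rx":0,"ry":0,"rz":0},
    {"tx":0,"ty":0,"tz":35,"rx":0,"ry":0,"rz":0},
    {"tx":0,"ty":0,"tz":35,"rx":0,"ry":0,"rz":0},
    {"tx":0,"ty":0,"tz":0,"rx":0,"ry":0,"rz":0},
    {"tx":0,"ty":0,"tz":0,"rx":0,"ry":0,"rz":0}
  ]
}}

```text
time: 57.2
tool_pos: [643.1, 84.5, 205.8]
tcp_rot: [3.14, 0.0, 1.608]
contact_force: [0.5, -0.7, -0.8]
grip_width: 15.5
finger_force: 30.0
```

>>> {"method": "carry_out", "body": {
  "plan": [
    {"tx":-16.8,"ty":-40.7,"tz":0,"rx":0,"ry":0,"rz":0},
    {"tx":-16.8,"ty":-40.7,"tz":0,"rx":0,"ry":0,"rz":0},
    {"tx":-16.8,"ty":-40.7,"tz":0,"rx":0,"ry":0,"rz":0},
    {"tx":-16.8,"ty":-40.7,"tz":0,"rx":0,"ry":0,"rz":0},
    {"tx":-16.8,"ty":-40.7,"tz":0,"rx":0,"ry":0,"rz":0},
    {"tx":-16.8,"ty":-40.7,"tz":0,"rx":0,"ry":0,"rz":0},
    {"tx":-16.8,"ty":-40.7,"tz":0,"rx":0,"ry":0,"rz":0},
    {"tx":-16.8,"ty":-40.7,"tz":0,"rx":0,"ry":0,"rz":0},
    {"tx":-16.8,"ty":-40.7,"tz":0,"rx":0,"ry":0,"rz":0},
    {"tx":-16.8,"ty":-40.7,"tz":0,"rx":0,"ry":0,"rz":0},
    {"tx":-16.7,"ty":-40.7,"tz":0,"rx":0,"ry":0,"rz":0},
    {"tx":-16.7,"ty":-40.8,"tz":0,"rx":0,"ry":0,"rz":0}
  ]
}}

```text
time: 58.4
tool_pos: [440.1, -404.8, 203.4]
tcp_rot: [-3.139, -0.003, 1.608]
contact_force: [0.2, -0.3, -1.0]
grip_width: 15.6
finger_force: 30.0
```

>>> {"method": "carry_out", "body": {
  "plan": [
    {"tx":0,"ty":0,"tz":0,"rx":0,"ry":0,"rz":0},
    {"tx":0,"ty":0,"tz":0,"rx":0,"ry":0,"rz":0},
    {"tx":0,"ty":0,"tz":-20,"rx":0,"ry":0,"rz":0},
    {"tx":0,"ty":0,"tz":-20,"rx":0,"ry":0,"rz":0},
    {"tx":0,"ty":0,"tz":0,"rx":0,"ry":0,"rz":0},
    {"tx":0,"ty":0,"tz":0,"rx":0,"ry":0,"rz":0}
  ]
}}

```text
time: 59.0
tool_pos: [442.0, -402.7, 165.2]
tcp_rot: [-3.141, -0.001, 1.609]
contact_force: [-0.4, 0.3, -0.7]
grip_width: 15.3
finger_force: 30.0
```

>>> {"method": "carry_out", "body": {
  "plan": [
    {"tx":0,"ty":-0.6,"tz":-15,"rx":0,"ry":0,"rz":0},
    {"tx":0,"ty":0,"tz":-15,"rx":0,"ry":0,"rz":0},
    {"tx":0,"ty":0,"tz":-10,"rx":0,"ry":0,"rz":0},
    {"tx":0,"ty":0,"tz":0,"rx":0,"ry":0,"rz":0},
    {"tx":0,"ty":0,"tz":0,"rx":0,"ry":0,"rz":0}
  ]
}}

```text
time: 59.5
tool_pos: [442.0, -404.7, 126.3]
tcp_rot: [3.141, 0.001, 1.608]
contact_force: [-0.3, 0.1, -0.9]
grip_width: 15.2
finger_force: 30.0
```

>>> {"method": "carry_out", "body": {
  "plan": [
    {"tx":0,"ty":0,"tz":-12,"rx":0,"ry":0,"rz":0},
    {"tx":0,"ty":0,"tz":-12,"rx":0,"ry":0,"rz":0},
    {"tx":0,"ty":0,"tz":0,"rx":0,"ry":0,"rz":0},
    {"tx":0,"ty":0,"tz":0,"rx":0,"ry":0,"rz":0}
  ]
}}

```text
time: 59.9
tool_pos: [441.4, -404.4, 100.9]
tcp_rot: [-3.141, -0.001, 1.608]
contact_force: [-1.1, -0.3, -0.7]
grip_width: 15.7
finger_force: 30.0
```

>>> {"method": "carry_out", "body": {
  "plan": [
    {"tx":0,"ty":0,"tz":-10,"rx":0,"ry":0,"rz":0},
    {"tx":0,"ty":0,"tz":-7,"rx":0,"ry":0,"rz":0},
    {"tx":0,"ty":0,"tz":-1,"rx":0,"ry":0,"rz":0},
    {"tx":0,"ty":0,"tz":-0.5,"rx":0,"ry":0,"rz":0},
    {"tx":0,"ty":0,"tz":0,"rx":0,"ry":0,"rz":0}
  ]
}}

```text
time: 60.4
tool_pos: [441.7, -404.7, 83.1]
tcp_rot: [3.141, 0.0, 1.608]
contact_force: [0.4, 0.2, -0.7]
grip_width: 15.6
finger_force: 30.0
```

>>> {"method": "carry_out", "body": {
  "plan": [
    {"tx":0,"ty":0,"tz":0,"rx":0,"ry":0,"rz":0},
    {"tx":0,"ty":0,"tz":0,"rx":0,"ry":0,"rz":0},
    {"tx":0,"ty":0,"tz":0,"rx":0,"ry":0,"rz":0},
    {"tx":0,"ty":0,"tz":0,"rx":0,"ry":0,"rz":0}
  ],
  "gripper": 0.65
}}

```text
time: 60.8
tool_pos: [441.7, -404.7, 83.2]
tcp_rot: [3.141, 0.0, 1.608]
contact_force: [-0.0, -1.0, -0.2]
grip_width: 31.8
finger_force: 0.0
```

>>> {"method": "carry_out", "body": {
  "plan": [
    {"tx":0,"ty":0,"tz":20,"rx":0,"ry":0,"rz":0},
    {"tx":0,"ty":0,"tz":30,"rx":0,"ry":0,"rz":0},
    {"tx":0,"ty":0,"tz":30,"rx":0,"ry":0,"rz":0},
    {"tx":0,"ty":0,"tz":0,"rx":0,"ry":0,"rz":0},
    {"tx":0,"ty":0,"tz":0,"rx":0,"ry":0,"rz":0}
  ]
}}

```text
time: 61.3
tool_pos: [441.7, -404.7, 163.5]
tcp_rot: [3.141, 0.001, 1.608]
contact_force: [0.1, 0.0, -1.4]
grip_width: 31.9
finger_force: 0.0
```

>>> {"method": "carry_out", "body": {
  "plan": [
    {"tx":22.7,"ty":38.5,"tz":0,"rx":0,"ry":0,"rz":0},
    {"tx":22.7,"ty":38.5,"tz":0,"rx":0,"ry":0,"rz":0},
    {"tx":22.7,"ty":38.5,"tz":0,"rx":0,"ry":0,"rz":0},
    {"tx":22.7,"ty":38.5,"tz":0,"rx":0,"ry":0,"rz":0},
    {"tx":22.7,"ty":38.5,"tz":0,"rx":0,"ry":0,"rz":0},
    {"tx":22.7,"ty":38.5,"tz":0,"rx":0,"ry":0,"rz":0},
    {"tx":22.7,"ty":38.5,"tz":0,"rx":0,"ry":0,"rz":0},
    {"tx":22.6,"ty":38.4,"tz":0,"rx":0,"ry":0,"rz":0},
    {"tx":0,"ty":0,"tz":0,"rx":0,"ry":0,"rz":0},
    {"tx":0,"ty":0,"tz":-20,"rx":0,"ry":0,"rz":0},
    {"tx":0,"ty":0,"tz":-15,"rx":0,"ry":0,"rz":0},
    {"tx":0,"ty":0,"tz":0,"rx":0,"ry":0,"rz":0}
  ]
}}

```text
time: 62.5
tool_pos: [620.8, -96.6, 124.4]
tcp_rot: [-3.135, -0.002, 1.608]
contact_force: [-0.8, 0.8, -0.8]
grip_width: 32.3
finger_force: 0.0
```

>>> {"method": "carry_out", "body": {
  "plan": [
    {"tx":0,"ty":0,"tz":0,"rx":0,"ry":0,"rz":0},
    {"tx":0,"ty":0,"tz":0,"rx":0,"ry":0,"rz":0},
    {"tx":0,"ty":0,"tz":0,"rx":0,"ry":0,"rz":0}
  ]
}}

```text
time: 62.8
tool_pos: [623.4, -97.1, 128.9]
tcp_rot: [3.14, 0.0, 1.607]
contact_force: [-0.3, 0.8, -0.1]
grip_width: 31.9
finger_force: 0.0
```

```bash
python3 - <<'E'
from tr import *
t=cap('top','t6.png')
for c,th in TH: rim(t,c,th)
for c,th in TH: rim(t,c,th-15)
E
```

```text
red 117 centre [ 419.1 -249.4] size [32.1 69.7] yaw -0.132 slots [ 443.9 -252.7] [ 394.3 -246.1]
yellow 119 centre [ 595.2 -300.3] size [ 29.4 109.3] yaw -0.052 slots [ 620.2 -301.6] [ 570.3 -299. ]
blue 23 centre [ 514.3 -394. ] size [25.8 12.5] yaw 1.12 slots [ 525.2 -371.5] [ 503.4 -416.5]
red 281 centre [ 439.4 -246.9] size [ 42.3 109.9] yaw -0.132 slots [ 464.2 -250.2] [ 414.6 -243.6]
yellow 171 centre [ 595.3 -297.7] size [ 34.7 109.4] yaw -0.052 slots [ 620.3 -299. ] [ 570.4 -296.4]
blue 36 centre [ 510.6 -387.9] size [17.  28.9] yaw -1.5 slots [ 512.3 -412.8] [ 508.8 -362.9]
```

>>> {"method": "carry_out", "body": {
  "plan": [
    {"tx":0,"ty":0.3,"tz":-20,"rx":0,"ry":0,"rz":0},
    {"tx":0,"ty":0,"tz":-20,"rx":0,"ry":0,"rz":0},
    {"tx":0,"ty":0,"tz":-7,"rx":0,"ry":0,"rz":0},
    {"tx":0,"ty":0,"tz":0,"rx":0,"ry":0,"rz":0},
    {"tx":0,"ty":0,"tz":0,"rx":0,"ry":0,"rz":0}
  ]
}}

```text
time: 63.35
tool_pos: [623.7, -96.6, 82.0]
tcp_rot: [3.14, 0.0, 1.608]
contact_force: [0.3, -0.9, 0.1]
grip_width: 32.3
finger_force: 0.0
```

>>> {"method": "carry_out", "body": {
  "plan": [
    {"tx":0,"ty":0,"tz":0,"rx":0,"ry":0,"rz":0},
    {"tx":0,"ty":0,"tz":0,"rx":0,"ry":0,"rz":0},
    {"tx":0,"ty":0,"tz":0,"rx":0,"ry":0,"rz":0},
    {"tx":0,"ty":0,"tz":0,"rx":0,"ry":0,"rz":0},
    {"tx":0,"ty":0,"tz":0,"rx":0,"ry":0,"rz":0}
  ],
  "gripper": 1
}}

```text
time: 63.85
tool_pos: [623.2, -96.5, 81.7]
tcp_rot: [3.141, 0.0, 1.608]
contact_force: [-2.9, -0.6, 5.5]
grip_width: 15.6
finger_force: 30.0
```

>>> {"method": "carry_out", "body": {
  "plan": [
    {"tx":0,"ty":0,"tz":20,"rx":0,"ry":0,"rz":0},
    {"tx":0,"ty":0,"tz":30,"rx":0,"ry":0,"rz":0},
    {"tx":0,"ty":0,"tz":25,"rx":0,"ry":0,"rz":0},
    {"tx":0,"ty":0,"tz":0,"rx":0,"ry":0,"rz":0},
    {"tx":0,"ty":0,"tz":0,"rx":0,"ry":0,"rz":0}
  ]
}}

```text
time: 64.35
tool_pos: [623.0, -96.3, 155.6]
tcp_rot: [3.141, -0.0, 1.608]
contact_force: [-0.6, -0.3, -1.4]
grip_width: 15.9
finger_force: 30.0
```

>>> {"method": "carry_out", "body": {
  "plan": [
    {"tx":-4.4,"ty":-33.4,"tz":0,"rx":0,"ry":0,"rz":0},
    {"tx":-4.4,"ty":-33.4,"tz":0,"rx":0,"ry":0,"rz":0},
    {"tx":-4.4,"ty":-33.5,"tz":0,"rx":0,"ry":0,"rz":0},
    {"tx":-4.4,"ty":-33.5,"tz":0,"rx":0,"ry":0,"rz":0},
    {"tx":-4.4,"ty":-33.5,"tz":0,"rx":0,"ry":0,"rz":0},
    {"tx":-4.5,"ty":-33.4,"tz":0,"rx":0,"ry":0,"rz":0},
    {"tx":0,"ty":0,"tz":0,"rx":0,"ry":0,"rz":0},
    {"tx":0,"ty":0,"tz":0,"rx":0,"ry":0,"rz":0},
    {"tx":0,"ty":0,"tz":0,"rx":0,"ry":0,"rz":0},
    {"tx":0,"ty":0,"tz":0,"rx":0,"ry":0,"rz":0}
  ]
}}

```text
time: 65.35
tool_pos: [596.8, -295.7, 155.5]
tcp_rot: [-3.141, -0.001, 1.609]
contact_force: [-0.1, -0.6, -1.0]
grip_width: 15.4
finger_force: 30.0
```

```bash
python3 - <<'E'
from h import *
s=cap('scene','s7.png');t=cap('top','t7.png')
print(bot.get_obs()['tool_pos'])
cv2.imwrite('pics/c8.png',np.hstack([cv2.resize(s[95:195,165:265],(500,500),interpolation=cv2.INTER_CUBIC),cv2.resize(t[150:250,345:405],(300,500),interpolation=cv2.INTER_CUBIC)])[:,:,::-1])
E
```

```text
[ 596.91335654 -296.00934196  155.97268488]
```

View pics/c8.png

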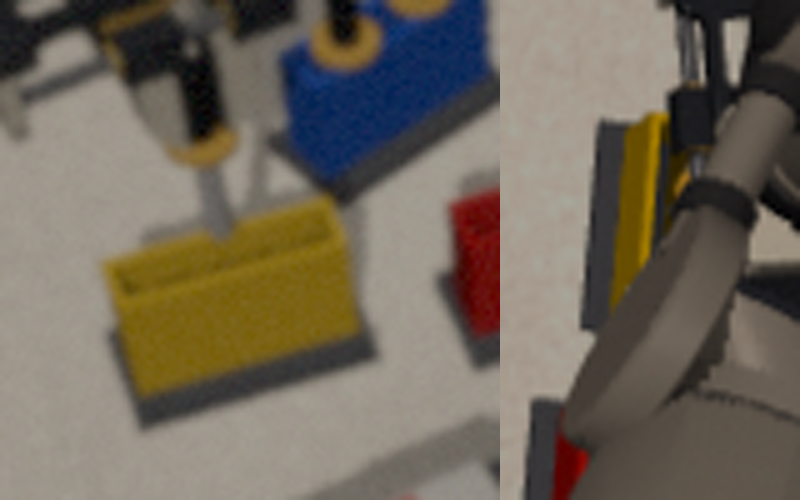

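The scene crop shows the tip at crop (225,237) over the yellow opening, and both mandrels seated in blue. I compute the offset.

```bash
python3 - <<'E'
from h import *
np.set_printoptions(precision=1,suppress=True)
S=lambda u,v:(165+u/5,95+v/5)
tcp=np.array([596.9,-296.0]); zt=155.9-81.7+14
print('tip expected crop',(proj('scene',[*tcp,zt])-[165,95])*5)
print('bias',plane('scene',*S(225,237),zt)[:2]-tcp)
C=[plane('scene',*S(*c),72)[:2] for c in((106,262),(331,196),(352,233),(127,305))]
print(np.array(C),np.mean(C,0))
E
```

```text
tip expected crop [219.6 224.2]
bias [1.  8.2]
[[ 647.6 -314.3]
 [ 540.3 -301.2]
 [ 541.6 -276.1]
 [ 649.1 -286.2]] [ 594.7 -294.5]
```

>>> {"method": "carry_out", "body": {
  "plan": [
    {"tx":0,"ty":-1.5,"tz":0,"rx":0,"ry":0,"rz":0},
    {"tx":0,"ty":0,"tz":-10,"rx":0,"ry":0,"rz":0},
    {"tx":0,"ty":0,"tz":-8,"rx":0,"ry":0,"rz":0},
    {"tx":0,"ty":0,"tz":-4,"rx":0,"ry":0,"rz":0},
    {"tx":0,"ty":0,"tz":0,"rx":0,"ry":0,"rz":0},
    {"tx":0,"ty":0,"tz":0,"rx":0,"ry":0,"rz":0}
  ]
}}

```text
time: 66.05
tool_pos: [596.6, -298.6, 133.9]
tcp_rot: [-3.141, -0.0, 1.608]
contact_force: [0.4, -0.3, -0.3]
grip_width: 15.4
finger_force: 30.0
```

>>> {"method": "carry_out", "body": {
  "plan": [
    {"tx":0,"ty":0,"tz":-6,"rx":0,"ry":0,"rz":0},
    {"tx":0,"ty":0,"tz":-6,"rx":0,"ry":0,"rz":0},
    {"tx":0,"ty":0,"tz":0,"rx":0,"ry":0,"rz":0},
    {"tx":0,"ty":0,"tz":0,"rx":0,"ry":0,"rz":0}
  ]
}}

```text
time: 66.45
tool_pos: [596.5, -298.5, 121.7]
tcp_rot: [-3.141, -0.0, 1.608]
contact_force: [-0.6, 0.8, -0.3]
grip_width: 15.1
finger_force: 30.0
```

>>> {"method": "carry_out", "body": {
  "plan": [
    {"tx":0,"ty":0,"tz":-15,"rx":0,"ry":0,"rz":0},
    {"tx":0,"ty":0,"tz":-15,"rx":0,"ry":0,"rz":0},
    {"tx":0,"ty":0,"tz":-7,"rx":0,"ry":0,"rz":0},
    {"tx":0,"ty":0,"tz":-1.5,"rx":0,"ry":0,"rz":0},
    {"tx":0,"ty":0,"tz":0,"rx":0,"ry":0,"rz":0},
    {"tx":0,"ty":0,"tz":0,"rx":0,"ry":0,"rz":0}
  ]
}}

```text
time: 67.05
tool_pos: [597.1, -298.9, 84.4]
tcp_rot: [3.14, 0.001, 1.608]
contact_force: [0.9, 0.5, -1.5]
grip_width: 14.9
finger_force: 30.0
```

>>> {"method": "carry_out", "body": {
  "plan": [
    {"tx":0,"ty":0,"tz":0,"rx":0,"ry":0,"rz":0},
    {"tx":0,"ty":0,"tz":0,"rx":0,"ry":0,"rz":0},
    {"tx":0,"ty":0,"tz":0,"rx":0,"ry":0,"rz":0},
    {"tx":0,"ty":0,"tz":0,"rx":0,"ry":0,"rz":0}
  ],
  "gripper": 0.65
}}

```text
time: 67.45
tool_pos: [596.7, -298.6, 83.8]
tcp_rot: [3.141, 0.0, 1.608]
contact_force: [0.3, 1.0, -0.4]
grip_width: 31.8
finger_force: 0.0
```

>>> {"method": "carry_out", "body": {
  "plan": [
    {"tx":0,"ty":0,"tz":20,"rx":0,"ry":0,"rz":0},
    {"tx":0,"ty":0,"tz":30,"rx":0,"ry":0,"rz":0},
    {"tx":0,"ty":0,"tz":30,"rx":0,"ry":0,"rz":0},
    {"tx":0,"ty":0,"tz":0,"rx":0,"ry":0,"rz":0},
    {"tx":0,"ty":0,"tz":0,"rx":0,"ry":0,"rz":0}
  ]
}}

```text
time: 67.95
tool_pos: [596.8, -298.7, 164.1]
tcp_rot: [3.14, 0.001, 1.608]
contact_force: [-0.4, -0.7, 0.7]
grip_width: 32.5
finger_force: 0.0
```

>>> {"method": "carry_out", "body": {
  "plan": [
    {"tx":-0.6,"ty":40.2,"tz":0,"rx":0,"ry":0,"rz":0},
    {"tx":-0.6,"ty":40.2,"tz":0,"rx":0,"ry":0,"rz":0},
    {"tx":-0.6,"ty":40.2,"tz":0,"rx":0,"ry":0,"rz":0},
    {"tx":-0.6,"ty":40.2,"tz":0,"rx":0,"ry":0,"rz":0},
    {"tx":-0.6,"ty":40.2,"tz":0,"rx":0,"ry":0,"rz":0},
    {"tx":-0.7,"ty":40.2,"tz":0,"rx":0,"ry":0,"rz":0},
    {"tx":-0.7,"ty":40.2,"tz":0,"rx":0,"ry":0,"rz":0},
    {"tx":-0.7,"ty":40.2,"tz":0,"rx":0,"ry":0,"rz":0},
    {"tx":0,"ty":0,"tz":0,"rx":0,"ry":0,"rz":0},
    {"tx":0,"ty":0,"tz":-20,"rx":0,"ry":0,"rz":0},
    {"tx":0,"ty":0,"tz":-15,"rx":0,"ry":0,"rz":0},
    {"tx":0,"ty":0,"tz":0,"rx":0,"ry":0,"rz":0}
  ]
}}

```text
time: 69.15
tool_pos: [589.4, 22.7, 125.2]
tcp_rot: [-3.135, -0.001, 1.608]
contact_force: [-0.8, 0.5, 0.6]
grip_width: 32.0
finger_force: 0.0
```

>>> {"method": "carry_out", "body": {
  "plan": [
    {"tx":0,"ty":0,"tz":0,"rx":0,"ry":0,"rz":0},
    {"tx":0,"ty":0,"tz":0,"rx":0,"ry":0,"rz":0},
    {"tx":0,"ty":0,"tz":0,"rx":0,"ry":0,"rz":0}
  ]
}}

```text
time: 69.45
tool_pos: [591.9, 22.7, 129.2]
tcp_rot: [3.14, 0.0, 1.607]
contact_force: [0.0, 0.5, -0.1]
grip_width: 32.2
finger_force: 0.0
```

```bash
python3 - <<'E'
from tr import *
np.set_printoptions(precision=1,suppress=True)
t=cap('top','t8.png');s=cap('scene','s8.png')
for th in(98,90,80): rim(t,'red',th)
# where the seated mandrels appear from top, vs TCP at release
from m import blobs
for p,a in blobs(t,'black',(360,440,170,280),10,80): print(p,a,plane('top',*p,96)[:2])
E
```

```text
red 39 centre [ 324.9 -228.1] size [26.  12.8] yaw 1.542 slots [ 325.7 -203.1] [ 324.2 -253.1]
red 129 centre [ 438.5 -251.8] size [ 32.  110.2] yaw -0.146 slots [ 463.2 -255.4] [ 413.8 -248.1]
red 207 centre [ 439.2 -248.3] size [ 40.5 110.1] yaw -0.101 slots [ 464.1 -250.8] [ 414.3 -245.8]
[377.5 182. ] 14 [ 619.9 -287.8]
[382.1 191.1] 43 [ 595.7 -298.6]
[375.8 204. ] 27 [ 562.5 -280.4]
[375.8 215.7] 19 [ 532.3 -279. ]
[398.2 225.3] 19 [ 505.8 -335.6]
[419.6 231.8] 48 [ 487.6 -390. ]
[419.5 240.8] 34 [ 464.6 -388.4]
[426.5 250. ] 48 [ 440.4 -404.8]
[412.3 260.2] 58 [ 415.6 -366.8]
[425.1 257.6] 19 [ 421.3 -400.1]
```

>>> {"method": "carry_out", "body": {
  "plan": [
    {"tx":0,"ty":0.2,"tz":-20,"rx":0,"ry":0,"rz":0},
    {"tx":0,"ty":0,"tz":-20,"rx":0,"ry":0,"rz":0},
    {"tx":0,"ty":0,"tz":-7,"rx":0,"ry":0,"rz":0},
    {"tx":0,"ty":0,"tz":0,"rx":0,"ry":0,"rz":0},
    {"tx":0,"ty":0,"tz":0,"rx":0,"ry":0,"rz":0}
  ]
}}

```text
time: 70.05
tool_pos: [592.1, 23.1, 82.3]
tcp_rot: [3.14, 0.0, 1.608]
contact_force: [0.3, 0.2, -0.1]
grip_width: 32.4
finger_force: 0.0
```

>>> {"method": "carry_out", "body": {
  "plan": [
    {"tx":0,"ty":0,"tz":0,"rx":0,"ry":0,"rz":0},
    {"tx":0,"ty":0,"tz":0,"rx":0,"ry":0,"rz":0},
    {"tx":0,"ty":0,"tz":0,"rx":0,"ry":0,"rz":0},
    {"tx":0,"ty":0,"tz":0,"rx":0,"ry":0,"rz":0},
    {"tx":0,"ty":0,"tz":0,"rx":0,"ry":0,"rz":0}
  ],
  "gripper": 1
}}

```text
time: 70.55
tool_pos: [591.7, 23.1, 82.2]
tcp_rot: [3.141, 0.0, 1.608]
contact_force: [-2.1, -0.2, 6.0]
grip_width: 15.1
finger_force: 30.0
```

>>> {"method": "carry_out", "body": {
  "plan": [
    {"tx":0,"ty":0,"tz":20,"rx":0,"ry":0,"rz":0},
    {"tx":0,"ty":0,"tz":30,"rx":0,"ry":0,"rz":0},
    {"tx":0,"ty":0,"tz":25,"rx":0,"ry":0,"rz":0},
    {"tx":0,"ty":0,"tz":0,"rx":0,"ry":0,"rz":0},
    {"tx":0,"ty":0,"tz":0,"rx":0,"ry":0,"rz":0}
  ]
}}

```text
time: 71.05
tool_pos: [591.4, 23.2, 156.2]
tcp_rot: [3.141, 0.0, 1.608]
contact_force: [0.1, -0.1, -1.3]
grip_width: 15.3
finger_force: 30.0
```

>>> {"method": "carry_out", "body": {
  "plan": [
    {"tx":-18.9,"ty":-34.3,"tz":0,"rx":0,"ry":0,"rz":0},
    {"tx":-18.9,"ty":-34.3,"tz":0,"rx":0,"ry":0,"rz":0},
    {"tx":-18.9,"ty":-34.3,"tz":0,"rx":0,"ry":0,"rz":0},
    {"tx":-18.9,"ty":-34.3,"tz":0,"rx":0,"ry":0,"rz":0},
    {"tx":-18.9,"ty":-34.4,"tz":0,"rx":0,"ry":0,"rz":0},
    {"tx":-18.9,"ty":-34.4,"tz":0,"rx":0,"ry":0,"rz":0},
    {"tx":-19,"ty":-34.3,"tz":0,"rx":0,"ry":0,"rz":0},
    {"tx":-19,"ty":-34.4,"tz":0,"rx":0,"ry":0,"rz":0},
    {"tx":0,"ty":0,"tz":0,"rx":0,"ry":0,"rz":0},
    {"tx":0,"ty":0,"tz":0,"rx":0,"ry":0,"rz":0},
    {"tx":0,"ty":0,"tz":0,"rx":0,"ry":0,"rz":0},
    {"tx":0,"ty":0,"tz":0,"rx":0,"ry":0,"rz":0}
  ]
}}

```text
time: 72.25
tool_pos: [440.5, -250.3, 156.1]
tcp_rot: [-3.141, -0.001, 1.61]
contact_force: [-0.1, 0.3, -1.1]
grip_width: 15.2
finger_force: 30.0
```

>>> {"method": "carry_out", "body": {
  "plan": [
    {"tx":0,"ty":0,"tz":-5,"rx":0,"ry":0,"rz":0},
    {"tx":0,"ty":0,"tz":0,"rx":0,"ry":0,"rz":0},
    {"tx":0,"ty":0,"tz":0,"rx":0,"ry":0,"rz":0},
    {"tx":0,"ty":0,"tz":0,"rx":0,"ry":0,"rz":0},
    {"tx":0,"ty":0,"tz":0,"rx":0,"ry":0,"rz":0}
  ]
}}

```text
time: 72.75
tool_pos: [440.2, -251.5, 151.6]
tcp_rot: [3.141, 0.0, 1.608]
contact_force: [-0.2, -0.5, -0.9]
grip_width: 15.4
finger_force: 30.0
```

```bash
python3 - <<'E'
from h import *
s=cap('scene','s9.png')
o=bot.get_obs()['tool_pos'];print(o)
print((proj('scene',[*o[:2],o[2]-82+14])-[235,75])*6)
cv2.imwrite('pics/c9.png',cv2.resize(s[75:175,235:335],(600,600),interpolation=cv2.INTER_CUBIC)[:,:,::-1])
E
```

```text
[ 440.18886092 -251.52429401  151.64598636]
[265.37798713 325.51676567]
```

View pics/c9.png

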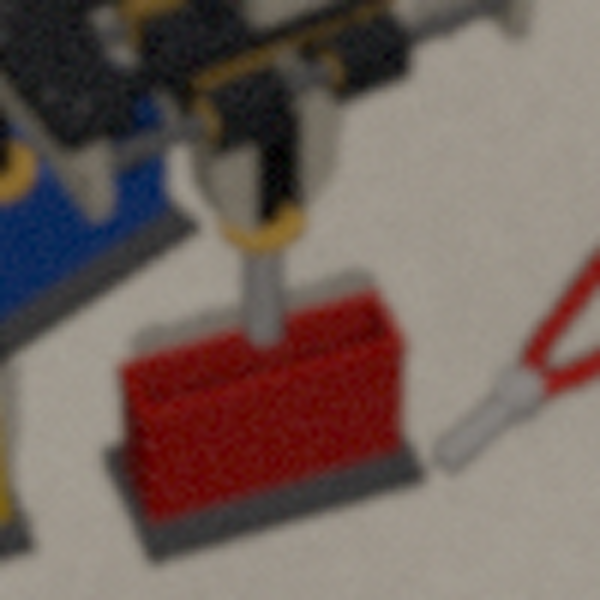

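The scene crop shows the tip centre at crop (263,337), within about 2 mm of the middle of the red opening and slightly towards the front. I nudge 1 mm and lower gently.

>>> {"method": "carry_out", "body": {
  "plan": [
    {"tx":0,"ty":-0.9,"tz":-4,"rx":0,"ry":0,"rz":0},
    {"tx":0,"ty":0,"tz":-4,"rx":0,"ry":0,"rz":0},
    {"tx":0,"ty":0,"tz":-3,"rx":0,"ry":0,"rz":0},
    {"tx":0,"ty":0,"tz":0,"rx":0,"ry":0,"rz":0},
    {"tx":0,"ty":0,"tz":0,"rx":0,"ry":0,"rz":0}
  ]
}}

```text
time: 73.3
tool_pos: [440.1, -252.4, 140.4]
tcp_rot: [-3.141, -0.0, 1.608]
contact_force: [0.0, 0.9, -0.1]
grip_width: 15.1
finger_force: 30.0
```

>>> {"method": "carry_out", "body": {
  "plan": [
    {"tx":0,"ty":0,"tz":-2,"rx":0,"ry":0,"rz":0},
    {"tx":0,"ty":0,"tz":0,"rx":0,"ry":0,"rz":0}
  ]
}}

```text
time: 73.5
tool_pos: [440.0, -252.3, 138.4]
tcp_rot: [-3.142, -0.0, 1.608]
contact_force: [-0.4, 0.5, -0.8]
grip_width: 15.3
finger_force: 30.0
```

>>> {"method": "carry_out", "body": {
  "plan": [
    {"tx":0,"ty":0,"tz":-2,"rx":0,"ry":0,"rz":0},
    {"tx":0,"ty":0,"tz":0,"rx":0,"ry":0,"rz":0}
  ]
}}

```text
time: 73.7
tool_pos: [440.0, -252.3, 136.3]
tcp_rot: [-3.141, -0.0, 1.608]
contact_force: [0.0, -0.6, -1.9]
grip_width: 15.2
finger_force: 30.0
```

>>> {"method": "carry_out", "body": {
  "plan": [
    {"tx":0,"ty":0,"tz":-2,"rx":0,"ry":0,"rz":0},
    {"tx":0,"ty":0,"tz":0,"rx":0,"ry":0,"rz":0}
  ]
}}

```text
time: 73.9
tool_pos: [440.0, -252.3, 134.3]
tcp_rot: [-3.141, -0.0, 1.608]
contact_force: [0.7, -0.2, -1.0]
grip_width: 15.2
finger_force: 30.0
```

>>> {"method": "carry_out", "body": {
  "plan": [
    {"tx":0,"ty":0,"tz":-8,"rx":0,"ry":0,"rz":0},
    {"tx":0,"ty":0,"tz":-8,"rx":0,"ry":0,"rz":0},
    {"tx":0,"ty":0,"tz":0,"rx":0,"ry":0,"rz":0}
  ]
}}

```text
time: 74.2
tool_pos: [439.3, -251.8, 117.0]
tcp_rot: [-3.14, -0.002, 1.608]
contact_force: [0.2, -0.2, -0.4]
grip_width: 15.5
finger_force: 30.0
```

>>> {"method": "carry_out", "body": {
  "plan": [
    {"tx":0,"ty":0,"tz":-12,"rx":0,"ry":0,"rz":0},
    {"tx":0,"ty":0,"tz":-12,"rx":0,"ry":0,"rz":0},
    {"tx":0,"ty":0,"tz":-9,"rx":0,"ry":0,"rz":0},
    {"tx":0,"ty":0,"tz":-1.5,"rx":0,"ry":0,"rz":0},
    {"tx":0,"ty":0,"tz":0,"rx":0,"ry":0,"rz":0},
    {"tx":0,"ty":0,"tz":0,"rx":0,"ry":0,"rz":0}
  ]
}}

```text
time: 74.8
tool_pos: [440.3, -252.6, 84.3]
tcp_rot: [3.141, 0.0, 1.608]
contact_force: [-0.2, 0.4, -0.9]
grip_width: 15.3
finger_force: 30.0
```

Now I release, retreat and look.

>>> {"method": "carry_out", "body": {
  "plan": [
    {"tx":0,"ty":0,"tz":-1,"rx":0,"ry":0,"rz":0},
    {"tx":0,"ty":0,"tz":0,"rx":0,"ry":0,"rz":0}
  ]
}}

```text
time: 75.0
tool_pos: [440.2, -252.5, 83.3]
tcp_rot: [3.141, 0.0, 1.608]
contact_force: [-0.1, -0.2, -0.0]
grip_width: 15.1
finger_force: 30.0
```

>>> {"method": "carry_out", "body": {
  "plan": [
    {"tx":0,"ty":0,"tz":0,"rx":0,"ry":0,"rz":0},
    {"tx":0,"ty":0,"tz":0,"rx":0,"ry":0,"rz":0},
    {"tx":0,"ty":0,"tz":0,"rx":0,"ry":0,"rz":0},
    {"tx":0,"ty":0,"tz":0,"rx":0,"ry":0,"rz":0}
  ],
  "gripper": 0.65
}}

```text
time: 75.4
tool_pos: [440.1, -252.4, 83.1]
tcp_rot: [3.141, 0.0, 1.608]
contact_force: [0.7, -1.1, -0.1]
grip_width: 31.8
finger_force: 0.0
```

>>> {"method": "carry_out", "body": {
  "plan": [
    {"tx":0,"ty":0,"tz":20,"rx":0,"ry":0,"rz":0},
    {"tx":0,"ty":0,"tz":40,"rx":0,"ry":0,"rz":0},
    {"tx":0,"ty":0,"tz":40,"rx":0,"ry":0,"rz":0},
    {"tx":0,"ty":35,"tz":0,"rx":0,"ry":0,"rz":0},
    {"tx":0,"ty":35,"tz":0,"rx":0,"ry":0,"rz":0},
    {"tx":0,"ty":35,"tz":0,"rx":0,"ry":0,"rz":0},
    {"tx":0,"ty":35,"tz":0,"rx":0,"ry":0,"rz":0},
    {"tx":0,"ty":35,"tz":0,"rx":0,"ry":0,"rz":0},
    {"tx":0,"ty":35,"tz":0,"rx":0,"ry":0,"rz":0},
    {"tx":0,"ty":35,"tz":0,"rx":0,"ry":0,"rz":0},
    {"tx":0,"ty":35,"tz":0,"rx":0,"ry":0,"rz":0},
    {"tx":0,"ty":0,"tz":0,"rx":0,"ry":0,"rz":0}
  ]
}}

```text
time: 76.6
tool_pos: [439.6, 30.7, 183.2]
tcp_rot: [3.141, -0.001, 1.612]
contact_force: [0.7, -0.4, 0.1]
grip_width: 32.2
finger_force: 0.0
```

```bash
python3 - <<'E'
from h import *
s=cap('scene','s10.png');t=cap('top','t10.png')
f=lambda im,x0,x1,y0,y1,k:cv2.resize(im[y0:y1,x0:x1],None,fx=k,fy=k,interpolation=cv2.INTER_CUBIC)[:,:,::-1]
cv2.imwrite('pics/c10.png',np.hstack([f(s,185,310,75,185,3.6),f(t,345,438,165,275,3.6)]))
E
```

```text
(no output)
```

View pics/c10.png

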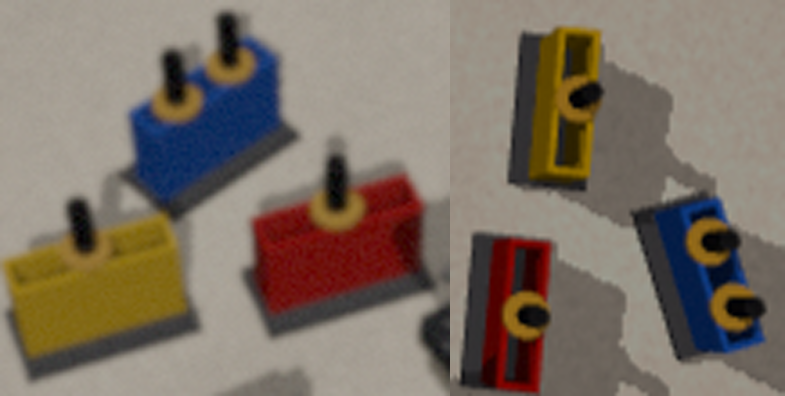

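Both views show two mandrels upright in blue, one in yellow and one in red, with collars on the rims.

```bash
python3 -c "
from plant import bot
print(bot.close_job())"
```

```text
the job is handed in; nothing more can be done
None
```

The job is handed in: all four mandrels hung wedged together in the gauge, then went two into blue, one into yellow and one into red, and the last pictures show each upright with its collar on the rim.

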